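Line up sample jars on the light pad with a try square

ROBOT

A 6-joint arm with a two-finger parallel gripper is mounted at the origin on a cart in front of the work surface, level with it; the furniture and walls round the work are solid. World frame = base frame: x ahead of the robot, y to its left, z up, the work surface at z = 0. Lengths are in m, angles in rad, forces in N, time in s.
With the tool pointing down it reaches from about 0.375 to 0.825 m from the base axis. Payload 5.5 kg.
Tool frame: the origin (TCP) lies at the very end of the fingers, on their centre line; the grasp point (between the pads) lies 19 mm behind it; z points along the fingers, y is the line along which they close (so a half turn about z gives the same grasp; the last joint's range is limited). The gripper opens to 85 mm and grips with 20 to 120 N. Pads are 22 mm wide; open, the fingers measure 114 mm over their backs; the gripper's body (76 mm by 85 mm) begins 54 mm behind the grasp point. The pads swing forward as they close: fully open they stand 13 mm farther back than shut.
Start: joints at [1.178, 0.314, -0.047, 1.21, 0, 1.571], TCP at [0.23, 0.554, 0.231] pointing down, gripper open.
Joint ranges: [-2.67, 2.67], [-0.69, 1.73], [-1.03, 1.25], [-2.08, 2.16], [-1.42, 1.45], [-3.14, 3.14]. Speed limits (rad/s): [2.39, 2.39, 3.01, 3.14, 3.14, 3.14].

INTERFACE

Orientations are given as [roll, pitch, yaw] about the fixed x, y, z axes, in that order (R = Rz(yaw) Ry(pitch) Rx(roll)).
In Python, from workcell import status, snapshot, workorder gives the robot as it stands.
- The arm moves only by the tool arm_command, never from a script. Its argument "plan" is a list of rows, each a list of 7 numbers: the closure, from -1 (fully open) to 1 (shut), so that 0 is half open, then the shift along the tool's x, y, z in mm, then the turn, a rotation vector about the tool's x, y, z in rad. In form: [[fingers, dx, dy, dz, rx, ry, rz], ...]. A call has 1 to 10 rows; each row shifts and turns the commanded pose from where the row before left it, along the tool's axes as they then stand; what a row does not reach is not made up. A row lasts 1/12 s, in which the tool goes at most 41.7 mm and 7.16 degrees, less where a joint would pass 70% of its speed; a pose out of reach is approached as far as the arm can. A call is refused whole if a number of a shift passes 41.7 or a number of a turn 0.125, either way. A call with a gripper value outside its range is refused whole. The fingers move at their own pace and stop on an object; "grip_force" is the grip in N (left out, the last holds). Time passes only in rows, so rows that do not move let the fingers close. It gives the time, the measured TCP pose, the force, the opening and the grip force at its end, in the units of the state.
- status.get_state(): the state, without advancing time (a new reading comes with each control period).
- snapshot(name): name is "scene" or "top" or "wrist"; returns a dict with "color" (480x640x3 uint8, red, green, blue), "K" (3x3 intrinsics, pixels), "rvec" (rotation vector, rad) and "tvec" (3), from world to camera coordinates, as OpenCV has them; the wrist camera has in their place "mount" (4x4, takes a point from camera to tool coordinates, whose origin is the TCP and whose axes are the flange's). Camera axes: x right, y down, z forward; pixel columns grow to the right and rows downward; lengths in m; the calibration is good to about 2 mm. A picture is of the moment at which its call begins: read the wrist's pose just before it. There is no depth.
- workorder.hand_in(): hands the job in; it is judged then, once.
The state is a dict: "time_s": time; "joints": joint angles; "qd": joint speeds; "joint_efforts": joint torques, N m; "ee_pos": TCP position; "orientation": TCP orientation; "ft_force": force on the tool from outside, world axes, zero at the start; "moment": the same for the moment, N m; "grip_width": finger opening in m; "gripper_force": force on a finger pad.
Only numpy, scipy, OpenCV 4.12 (cv2) and the standard library are available. Lean on these libraries where they do the work, as an engineer would, in place of code of your own. Each camera call takes 0.05 s, during which the arm holds its last target. There are 200 camera calls.

TASK

Line up the sample jars for their photograph: take the try square off its felt mat and lay it on the light pad, stock tight and flush against the pad's right-hand end and the near edge of the blade at the index mark in the middle of that end. Stand every jar from the tray upright on the pad in one row along the blade's near edge, each touching or all but touching the blade and its neighbour. Then lift the square away, leaving the row standing straight as it was, and lay the square flat back on its mat; leave the timer, the cork ring and the funnel where they are.

Things in the scene. Friction and masses are not known exactly. Their poses are not given: they have to be found in the camera images.
- light_pad: LED light pad, a flat slab with a lit white top in an aluminium frame, fixed to the bench, 200 mm (its x, away from the robot) by 240 mm (its y, to the left), 14 mm thick with sharp straight edges. Origin: centre of its underside, on the bench. Its right-hand end is the face at y = -120 mm. It may stand turned by up to 0.2 rad.
- pad_mark (a point): the index mark, a short black line in the middle of the right-hand end of the light pad; the point is on the pad's top edge, at x = 0, y = -120 mm, z = 14 mm in the pad's frame. The camera is focused along the line that runs from here square to the end (along the pad's y).
- try_square: try square, 0.19 kg: thin steel blade at right angles to a thick dark wooden stock with a brass face. Origin: corner of brass face and near blade edge, underside of blade; it belongs on the index mark. Blade: x 0 to 30, y 0 to 210, z 0 to 4 mm. Stock: x 0 to 90, y -20 to 0 (y = 0 is the brass face), z -10 to 14 mm: an L seen from above. Centre of mass near (21, 77, 2) mm. Grip the stock from above.
- square_tip (a point): near corner of the blade's free end, on the underside: (0, 210 mm, 0) in the square's frame. The blade's near edge is its x = 0 edge, from the origin to here. With the blade flat on the pad the stock hangs down beside the pad's end, 4 mm clear of the bench; on the mat the square rests on its stock and the blade's tip, tilted about 0.05 rad.
- square_heel (a point): far end of the stock's brass face: (90 mm, 0, 0) in the square's frame
- felt_mat: grey felt mat, the square's place, 260 mm (its x) by 160 mm (its y), 3 mm thick, fixed on the bench to the right of the light pad. Origin: centre of its underside. The square fits on it with the blade along the mat's x; origin, heel and tip of the square must all lie over the mat.
- tray: shallow steel tray, fixed on the bench to the left of the light pad, 256 mm (its x) by 176 mm (its y), floor 3 mm thick, rim 12 mm high. Origin: centre of its underside. The jars stand in it at the start, at least 60 mm apart centre to centre.
- jar_1: low screw-cap sample jar of amber glass with a knurled black cap (31 mm wide, from 24 mm up), 32 mm diameter, 34 mm high, 40 g. Origin: centre of its underside, z up along its axis. Some of the six jars are absent in a run.
- jar_2: low screw-cap sample jar of amber glass with a knurled black cap (31 mm wide, from 24 mm up), 32 mm diameter, 34 mm high, 40 g. Origin: centre of its underside, z up along its axis. Some of the six jars are absent in a run.
- jar_3: low screw-cap sample jar of amber glass with a knurled black cap (31 mm wide, from 24 mm up), 32 mm diameter, 34 mm high, 40 g. Origin: centre of its underside, z up along its axis. Some of the six jars are absent in a run.
- jar_4: low screw-cap sample jar of amber glass with a knurled black cap (31 mm wide, from 24 mm up), 32 mm diameter, 34 mm high, 40 g. Origin: centre of its underside, z up along its axis. Some of the six jars are absent in a run.
- jar_5: low screw-cap sample jar of amber glass with a knurled black cap (31 mm wide, from 24 mm up), 32 mm diameter, 34 mm high, 40 g. Origin: centre of its underside, z up along its axis. Some of the six jars are absent in a run.
- jar_6: low screw-cap sample jar of amber glass with a knurled black cap (31 mm wide, from 24 mm up), 32 mm diameter, 34 mm high, 40 g. Origin: centre of its underside, z up along its axis. Some of the six jars are absent in a run.
- timer: small digital timer behind the work, 62 mm wide, 52 mm high; leave it alone. Origin: centre of its underside
- cork_ring: cork ring behind the work, 108 mm across, 30 mm high; leave it alone. Origin: centre of its underside
- funnel: funnel standing mouth down behind the work, 62 mm across, 75 mm high; leave it alone. Origin: centre of its underside

How it is judged:
On the way, in this order (a step that is already met when the one before it is completed fails the run):
1. the square lies flat on the light pad, stock flush (within 2.5 mm and 1.5 degrees) against the right-hand end, the near edge of its blade within 4 mm of the index mark (x of try_square in the frame of light_pad between -0.004 and 0.004 m and y of try_square in the frame of light_pad between -0.123 and -0.1175 m and y of square_heel in the frame of light_pad between -0.123 and -0.1175 m and angle between the y axis of try_square and the y axis of light_pad, either way round below 0.026 rad and z of try_square in the frame of light_pad between 0.012 and 0.0165 m and z of square_tip in the frame of light_pad between 0.012 and 0.0165 m), for 0.3 s.
2. with the square still so, every jar stands upright on the pad along the blade's near edge, at most 5 mm off it and at most 6 mm from its neighbour (all of step 1 and x of jar_1 in the frame of try_square between -0.021 and -0.0145 m and y of jar_1 in the frame of try_square between 0.015 and 0.205 m and angle between each of jar_1, jar_2, jar_3, jar_4, jar_5, jar_6's own z axis and vertical below 0.08 rad and z of jar_1 in the frame of light_pad between 0.012 and 0.017 m and (distance between jar_1 and jar_2 below 0.038 m or distance between jar_1 and jar_3 below 0.038 m or distance between jar_1 and jar_4 below 0.038 m or distance between jar_1 and jar_5 below 0.038 m or distance between jar_1 and jar_6 below 0.038 m) and x of jar_2 in the frame of try_square between -0.021 and -0.0145 m and y of jar_2 in the frame of try_square between 0.015 and 0.205 m and z of jar_2 in the frame of light_pad between 0.012 and 0.017 m and (distance between jar_2 and jar_1 below 0.038 m or distance between jar_2 and jar_3 below 0.038 m or distance between jar_2 and jar_4 below 0.038 m or distance between jar_2 and jar_5 below 0.038 m or distance between jar_2 and jar_6 below 0.038 m) and x of jar_3 in the frame of try_square between -0.021 and -0.0145 m and y of jar_3 in the frame of try_square between 0.015 and 0.205 m and z of jar_3 in the frame of light_pad between 0.012 and 0.017 m and (distance between jar_3 and jar_1 below 0.038 m or distance between jar_3 and jar_2 below 0.038 m or distance between jar_3 and jar_4 below 0.038 m or distance between jar_3 and jar_5 below 0.038 m or distance between jar_3 and jar_6 below 0.038 m) and x of jar_4 in the frame of try_square between -0.021 and -0.0145 m and y of jar_4 in the frame of try_square between 0.015 and 0.205 m and z of jar_4 in the frame of light_pad between 0.012 and 0.017 m and (distance between jar_4 and jar_1 below 0.038 m or distance between jar_4 and jar_2 below 0.038 m or distance between jar_4 and jar_3 below 0.038 m or distance between jar_4 and jar_5 below 0.038 m or distance between jar_4 and jar_6 below 0.038 m) and x of jar_5 in the frame of try_square between -0.021 and -0.0145 m and y of jar_5 in the frame of try_square between 0.015 and 0.205 m and z of jar_5 in the frame of light_pad between 0.012 and 0.017 m and (distance between jar_5 and jar_1 below 0.038 m or distance between jar_5 and jar_2 below 0.038 m or distance between jar_5 and jar_3 below 0.038 m or distance between jar_5 and jar_4 below 0.038 m or distance between jar_5 and jar_6 below 0.038 m) and x of jar_6 in the frame of try_square between -0.021 and -0.0145 m and y of jar_6 in the frame of try_square between 0.015 and 0.205 m and z of jar_6 in the frame of light_pad between 0.012 and 0.017 m and (distance between jar_6 and jar_1 below 0.038 m or distance between jar_6 and jar_2 below 0.038 m or distance between jar_6 and jar_3 below 0.038 m or distance between jar_6 and jar_4 below 0.038 m or distance between jar_6 and jar_5 below 0.038 m)), for 0.3 s.
At the end, for the whole second after the job is handed in: every jar stands upright and at rest on the pad, its centre 11 to 25 mm on the near side of the line from the index mark square to the end, at most 6 mm from its neighbour, all in one row; the square lies flat and at rest on the felt mat, its origin, heel and tip over the mat (x of jar_1 in the frame of light_pad between -0.025 and -0.011 m and y of jar_1 in the frame of light_pad between -0.105 and 0.105 m and angle between each of jar_1, jar_2, jar_3, jar_4, jar_5, jar_6's own z axis and vertical below 0.08 rad and z of jar_1 in the frame of light_pad between 0.012 and 0.017 m and (distance between jar_1 and jar_2 below 0.038 m or distance between jar_1 and jar_3 below 0.038 m or distance between jar_1 and jar_4 below 0.038 m or distance between jar_1 and jar_5 below 0.038 m or distance between jar_1 and jar_6 below 0.038 m) and linear speed of each of jar_1, jar_2, jar_3, jar_4, jar_5, jar_6, try_square below 0.02 m/s and x of jar_2 in the frame of light_pad between -0.025 and -0.011 m and y of jar_2 in the frame of light_pad between -0.105 and 0.105 m and z of jar_2 in the frame of light_pad between 0.012 and 0.017 m and (distance between jar_2 and jar_1 below 0.038 m or distance between jar_2 and jar_3 below 0.038 m or distance between jar_2 and jar_4 below 0.038 m or distance between jar_2 and jar_5 below 0.038 m or distance between jar_2 and jar_6 below 0.038 m) and x of jar_3 in the frame of light_pad between -0.025 and -0.011 m and y of jar_3 in the frame of light_pad between -0.105 and 0.105 m and z of jar_3 in the frame of light_pad between 0.012 and 0.017 m and (distance between jar_3 and jar_1 below 0.038 m or distance between jar_3 and jar_2 below 0.038 m or distance between jar_3 and jar_4 below 0.038 m or distance between jar_3 and jar_5 below 0.038 m or distance between jar_3 and jar_6 below 0.038 m) and x of jar_4 in the frame of light_pad between -0.025 and -0.011 m and y of jar_4 in the frame of light_pad between -0.105 and 0.105 m and z of jar_4 in the frame of light_pad between 0.012 and 0.017 m and (distance between jar_4 and jar_1 below 0.038 m or distance between jar_4 and jar_2 below 0.038 m or distance between jar_4 and jar_3 below 0.038 m or distance between jar_4 and jar_5 below 0.038 m or distance between jar_4 and jar_6 below 0.038 m) and x of jar_5 in the frame of light_pad between -0.025 and -0.011 m and y of jar_5 in the frame of light_pad between -0.105 and 0.105 m and z of jar_5 in the frame of light_pad between 0.012 and 0.017 m and (distance between jar_5 and jar_1 below 0.038 m or distance between jar_5 and jar_2 below 0.038 m or distance between jar_5 and jar_3 below 0.038 m or distance between jar_5 and jar_4 below 0.038 m or distance between jar_5 and jar_6 below 0.038 m) and x of jar_6 in the frame of light_pad between -0.025 and -0.011 m and y of jar_6 in the frame of light_pad between -0.105 and 0.105 m and z of jar_6 in the frame of light_pad between 0.012 and 0.017 m and (distance between jar_6 and jar_1 below 0.038 m or distance between jar_6 and jar_2 below 0.038 m or distance between jar_6 and jar_3 below 0.038 m or distance between jar_6 and jar_4 below 0.038 m or distance between jar_6 and jar_5 below 0.038 m) and (distance between any of jar_1, jar_2 and jar_3 below 0.038 m or distance between any of jar_1, jar_2 and jar_4 below 0.038 m or distance between any of jar_1, jar_2 and jar_5 below 0.038 m or distance between any of jar_1, jar_2 and jar_6 below 0.038 m) and (distance between any of jar_1, jar_3 and jar_2 below 0.038 m or distance between any of jar_1, jar_3 and jar_4 below 0.038 m or distance between any of jar_1, jar_3 and jar_5 below 0.038 m or distance between any of jar_1, jar_3 and jar_6 below 0.038 m) and (distance between any of jar_1, jar_4 and jar_2 below 0.038 m or distance between any of jar_1, jar_4 and jar_3 below 0.038 m or distance between any of jar_1, jar_4 and jar_5 below 0.038 m or distance between any of jar_1, jar_4 and jar_6 below 0.038 m) and (distance between any of jar_1, jar_5 and jar_2 below 0.038 m or distance between any of jar_1, jar_5 and jar_3 below 0.038 m or distance between any of jar_1, jar_5 and jar_4 below 0.038 m or distance between any of jar_1, jar_5 and jar_6 below 0.038 m) and (distance between any of jar_1, jar_6 and jar_2 below 0.038 m or distance between any of jar_1, jar_6 and jar_3 below 0.038 m or distance between any of jar_1, jar_6 and jar_4 below 0.038 m or distance between any of jar_1, jar_6 and jar_5 below 0.038 m) and (distance between any of jar_2, jar_3 and jar_1 below 0.038 m or distance between any of jar_2, jar_3 and jar_4 below 0.038 m or distance between any of jar_2, jar_3 and jar_5 below 0.038 m or distance between any of jar_2, jar_3 and jar_6 below 0.038 m) and (distance between any of jar_2, jar_4 and jar_1 below 0.038 m or distance between any of jar_2, jar_4 and jar_3 below 0.038 m or distance between any of jar_2, jar_4 and jar_5 below 0.038 m or distance between any of jar_2, jar_4 and jar_6 below 0.038 m) and (distance between any of jar_2, jar_5 and jar_1 below 0.038 m or distance between any of jar_2, jar_5 and jar_3 below 0.038 m or distance between any of jar_2, jar_5 and jar_4 below 0.038 m or distance between any of jar_2, jar_5 and jar_6 below 0.038 m) and (distance between any of jar_2, jar_6 and jar_1 below 0.038 m or distance between any of jar_2, jar_6 and jar_3 below 0.038 m or distance between any of jar_2, jar_6 and jar_4 below 0.038 m or distance between any of jar_2, jar_6 and jar_5 below 0.038 m) and (distance between any of jar_3, jar_4 and jar_1 below 0.038 m or distance between any of jar_3, jar_4 and jar_2 below 0.038 m or distance between any of jar_3, jar_4 and jar_5 below 0.038 m or distance between any of jar_3, jar_4 and jar_6 below 0.038 m) and (distance between any of jar_3, jar_5 and jar_1 below 0.038 m or distance between any of jar_3, jar_5 and jar_2 below 0.038 m or distance between any of jar_3, jar_5 and jar_4 below 0.038 m or distance between any of jar_3, jar_5 and jar_6 below 0.038 m) and (distance between any of jar_3, jar_6 and jar_1 below 0.038 m or distance between any of jar_3, jar_6 and jar_2 below 0.038 m or distance between any of jar_3, jar_6 and jar_4 below 0.038 m or distance between any of jar_3, jar_6 and jar_5 below 0.038 m) and (distance between any of jar_4, jar_5 and jar_1 below 0.038 m or distance between any of jar_4, jar_5 and jar_2 below 0.038 m or distance between any of jar_4, jar_5 and jar_3 below 0.038 m or distance between any of jar_4, jar_5 and jar_6 below 0.038 m) and (distance between any of jar_4, jar_6 and jar_1 below 0.038 m or distance between any of jar_4, jar_6 and jar_2 below 0.038 m or distance between any of jar_4, jar_6 and jar_3 below 0.038 m or distance between any of jar_4, jar_6 and jar_5 below 0.038 m) and (distance between any of jar_5, jar_6 and jar_1 below 0.038 m or distance between any of jar_5, jar_6 and jar_2 below 0.038 m or distance between any of jar_5, jar_6 and jar_3 below 0.038 m or distance between any of jar_5, jar_6 and jar_4 below 0.038 m) and x of try_square in the frame of felt_mat between -0.13 and 0.13 m and y of try_square in the frame of felt_mat between -0.08 and 0.08 m and z of each of try_square, square_tip, square_heel in the frame of felt_mat below 0.018 m and x of square_tip in the frame of felt_mat between -0.13 and 0.13 m and y of square_tip in the frame of felt_mat between -0.08 and 0.08 m and x of square_heel in the frame of felt_mat between -0.13 and 0.13 m and y of square_heel in the frame of felt_mat between -0.08 and 0.08 m and angle between try_square's own z axis and vertical below 0.1 rad); the robot touches nothing.
It fails at once if the small white digital timer is moved more than 3 cm (distance of timer from where it was at the start of the episode above 0.03 m).
It fails at once if the cork ring is moved more than 3 cm (distance of cork_ring from where it was at the start of the episode above 0.03 m).
It fails at once if the funnel is moved more than 3 cm (distance of funnel from where it was at the start of the episode above 0.03 m).
Of jar_1, jar_2, jar_3, jar_4, jar_5, jar_6 only 4 to 6 are there at a start; the rules pass over those that are not, and their reading is None.
At some moment in a run one of try_square may be knocked a few centimetres aside while the robot is not near it.
It also fails if it takes over 210 s, if anything falls off the work surface, if the arm or the gripper's body presses on something with over 40 N, if the wrist force passes 120 N, or if a joint passes its speed limit or range.

## Working session

There is one attempt and no reset: what is moved stays moved. The work goes in short steps, Python scripts to look and compute and a tool call to move; the robot and the scene stay as the last step left them, time stands still between calls to the robot, and variables do not carry over. Pictures are saved under pics/ and viewed, at most 14 in all, crops included, and the job is handed in when it is done.

Besides the shell and the picture viewer there is one more tool, called as name(argument=value, ...), one argument or row to a line, values as JSON. arm_command: Moves the arm, as the interface text tells. Its arguments: {"type":"object","properties":{"plan":{"type":"array","items":{"type":"array","items":{"type":"number"}}},"grip_force":{"type":"number"}},"required":["plan"]}

```bash
ls; mkdir -p pics
cat > h.py <<'E'
import numpy as np, cv2
from workcell import status, snapshot, workorder
from scipy.spatial.transform import Rotation as R
def ray(s,uv):
    K=np.array(s["K"])
    d=np.linalg.inv(K)@np.array([uv[0],uv[1],1.])
    Rm=cv2.Rodrigues(np.array(s["rvec"],float))[0]; t=np.array(s["tvec"],float).ravel()
    return -Rm.T@t, Rm.T@d
def onz(s,uv,z):
    c,d=ray(s,uv); return c+d*(z-c[2])/d[2]
def proj(s,P):
    return cv2.projectPoints(np.array(P,float).reshape(-1,3),np.array(s["rvec"],float),np.array(s["tvec"],float),np.array(s["K"],float),None)[0].reshape(-1,2)
def save(s,n): cv2.imwrite("pics/"+n+".png",cv2.cvtColor(s["color"],cv2.COLOR_RGB2BGR))
def wrist():
    st=status.get_state(); s=snapshot("wrist")
    T=np.eye(4);T[:3,:3]=R.from_euler("xyz",st["orientation"]).as_matrix();T[:3,3]=st["ee_pos"]
    M=np.linalg.inv(T@np.array(s["mount"])); s["rvec"]=cv2.Rodrigues(M[:3,:3])[0]; s["tvec"]=M[:3,3]; return s
E
python3 - <<'E'
from h import *
for n in("top","scene"):
    s=snapshot(n); save(s,n+"0"); c,d=ray(s,(320,240)); print(n,c.round(3),d.round(3))
s=wrist(); print(np.array(s["mount"]).round(4),s["K"])
print(status.get_state())
E
```

```text
pics
top [0.364 0.    1.195] [ 0.136 -0.013 -0.991]
scene [-0.121  0.518  0.813] [ 0.576 -0.474 -0.667]
[[ 0.000e+00 -9.643e-01 -2.649e-01  6.740e-02]
 [ 1.000e+00 -4.000e-04  1.500e-03  0.000e+00]
 [-1.500e-03 -2.649e-01  9.643e-01 -1.428e-01]
 [ 0.000e+00  0.000e+00  0.000e+00  1.000e+00]] [[355.49931755   0.         319.59531704]
 [  0.         355.49931755 240.71948085]
 [  0.           0.           1.        ]]
{'time_s': 0.15, 'joints': array([ 1.17797284e+00,  3.14100414e-01, -4.78322028e-02,  1.21016566e+00,
       -3.19405925e-05,  1.57076577e+00]), 'qd': array([ 0.00103329, -0.00156737,  0.0010412 , -0.00085729,  0.00046198,
       -0.00040385]), 'joint_efforts': array([ 7.02218549e-04, -5.40044689e+01,  3.40060401e+01,  1.32107551e-02,
        7.07946725e-06,  6.32167545e-07]), 'ee_pos': array([0.22952744, 0.55390572, 0.23061806]), 'orientation': array([-3.14029071e+00,  3.19007833e-05,  2.74879977e+00]), 'ft_force': array([-0.35340314,  0.62220683,  0.05045444]), 'moment': array([0.01204587, 0.03350898, 0.00505523]), 'gripper_force': 0.0, 'grip_width': 0.08568312545041841}
```

View pics/top0.png

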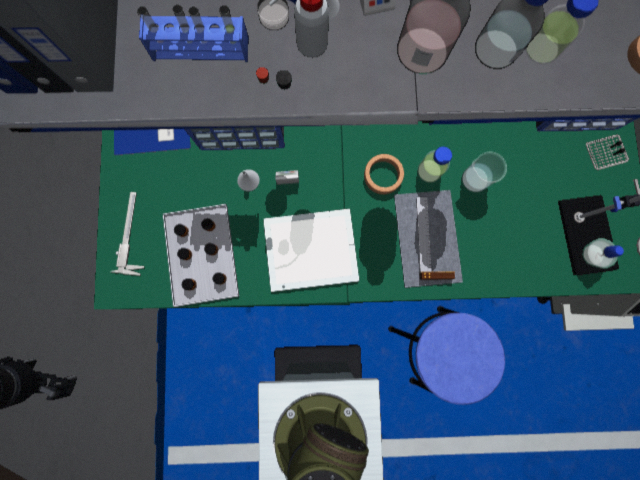

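View pics/scene0.png

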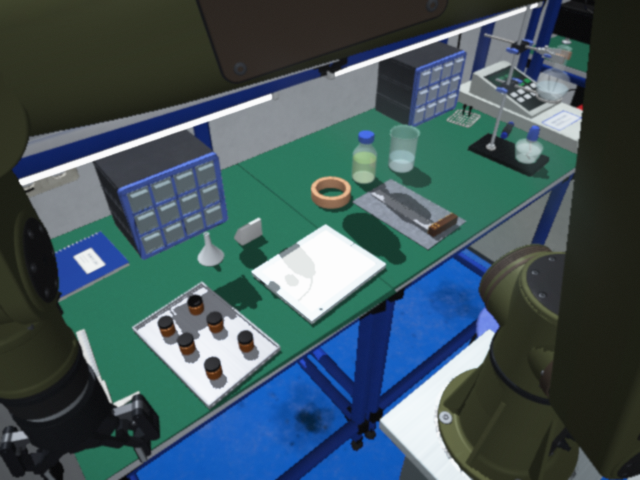

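The top view shows the tray at about (200,255) with all six jars, the pad at (311,250), and the mat at (429,240) with the square's stock at about (437,275) and its blade pointing away. The scene view agrees with this. Next I'll measure from the top view.

Run:
```python
from h import *
s=snapshot("top"); im=s["color"]; 
# pad
m=((im.min(2)>185)).astype(np.uint8); m[:, :255]=0; m[:,370:]=0; m[:200]=0;m[300:]=0
m=cv2.morphologyEx(m,cv2.MORPH_CLOSE,np.ones((9,9)))
c=max(cv2.findContours(m,0,2)[0],key=cv2.contourArea)
b=cv2.boxPoints(cv2.minAreaRect(c)); P=np.array([onz(s,p,.014) for p in b]); print("pad",b.round(0).tolist(),P.round(4).tolist(),np.linalg.norm(P-np.roll(P,1,0),axis=1),P.mean(0))
hsv=cv2.cvtColor(im,cv2.COLOR_RGB2HSV)
m=((im.max(2)<60)).astype(np.uint8); m[:, :165]=0; m[:,240:]=0; m[:215]=0;m[305:]=0
for c in cv2.findContours(m,0,2)[0]:
    if cv2.contourArea(c)>25:
        (u,v),r=cv2.minEnclosingCircle(c); print("jar",u,v,r,cv2.contourArea(c),onz(s,(u,v),.034).round(4))
m=((hsv[...,0]<18)&(hsv[...,1]>120)&(im.max(2)>50)).astype(np.uint8); m[:, :410]=0; m[:,470:]=0; m[:255]=0;m[295:]=0
c=max(cv2.findContours(m,0,2)[0],key=cv2.contourArea); b=cv2.boxPoints(cv2.minAreaRect(c)); print("stock",b.tolist(),[onz(s,p,.027).round(4).tolist() for p in b])
g=cv2.resize(im[180:310,150:480],None,fx=2.4,fy=2.4,interpolation=2); cv2.imwrite("pics/c1.png",g[...,::-1])
for uv in [(249,180),(287,177),(384,174)]: print(onz(s,uv,.03).round(3))
```

```text
pad [[262.0, 218.0], [350.0, 208.0], [358.0, 280.0], [271.0, 290.0]] [[0.5898, 0.1415, 0.014], [0.6126, -0.1006, 0.014], [0.4139, -0.116, 0.014], [0.3928, 0.1204, 0.014]] [0.19813851 0.24324669 0.19924237 0.23740222] [0.50227944 0.01132075 0.014     ]
jar 188.5 284.0 6.800835609436035 103.5 [0.4149 0.3353 0.034 ]
jar 219.0 278.5 6.18475866317749 95.5 [0.4272 0.2551 0.034 ]
jar 184.2586212158203 253.87930297851562 6.534790515899658 97.5 [0.4952 0.3479 0.034 ]
jar 210.64285278320312 248.35714721679688 6.566094875335693 103.0 [0.5082 0.2779 0.034 ]
jar 180.5625 230.796875 6.804155349731445 100.5 [0.5578 0.359  0.034 ]
jar 207.5 224.5 6.96429443359375 114.0 [0.5731 0.287  0.034 ]
jar 234.13970947265625 230.25735473632812 15.523248672485352 243.5 [0.5555 0.2153 0.034 ]
stock [[422.0, 272.0], [453.0, 272.0], [453.0, 278.0], [422.0, 278.0]] [[0.4303, -0.286, 0.027], [0.428, -0.3694, 0.027], [0.412, -0.3682, 0.027], [0.4143, -0.285, 0.027]]
[0.695 0.176 0.03 ]
[0.701 0.071 0.03 ]
[ 0.703 -0.197  0.03 ]
```

View pics/c1.png

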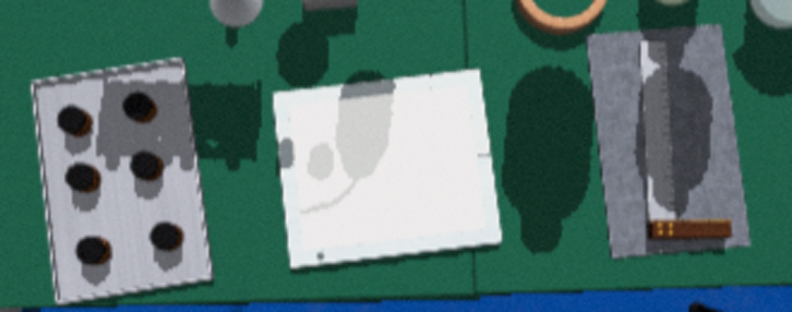

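The crop shows the pad's index mark at full-frame pixel (352,245) and the square with its stock at the near end of the mat, blade away. Next is a small planner that turns world waypoints into tool-axis rows.

```bash
cat >> h.py <<'E'
def plan(wps, grip, start=None, step=38, turn=.11):
    """wps: list of (x,y,z,yaw[,step mm]) tool down; prints rows in calls of 10"""
    st=status.get_state()
    p=np.array(st["ee_pos"]) if start is None else np.array(start[:3]); y=st["orientation"][2] if start is None else start[3]
    rows=[]
    for w in wps:
        sp=w[4] if len(w)>4 else step
        tgt=np.array(w[:3]); n=max(1,int(np.ceil(max(np.linalg.norm(tgt-p)*1e3/sp,abs(w[3]-y)/turn-1e-6))))
        p0,y0=p,y
        for i in range(1,n+1):
            M=R.from_euler("xyz",[np.pi,0,y]).as_matrix()
            d=(M.T@(p0+(tgt-p0)*i/n-p)*1e3).round(1); r=round(-(y0+(w[3]-y0)*i/n-y),3)
            p=p+M@d/1e3; y=y-r
            rows.append([grip]+[float(v)+0. for v in d]+[0,0,r])
    for i in range(0,len(rows),10): print(str(rows[i:i+10]).replace(" ",""))
    print("end",p.round(4),round(y,3))
E
python3 - <<'E'
from h import *
plan([(.45,.33,.25,1.3),(.5,.0,.25,-.2),(.47,-.36,.24,-1.57)],-1,step=41,turn=.12)
E
```

```text
[[-1,-22.3,-9.4,-1.5,0,0,np.float64(0.111)],[-1,-23.1,-6.9,-1.5,0,0,np.float64(0.112)],[-1,-23.8,-4.3,-1.4,0,0,np.float64(0.111)],[-1,-24.2,-1.6,-1.5,0,0,np.float64(0.112)],[-1,-24.1,1.1,-1.5,0,0,np.float64(0.111)],[-1,-23.9,3.8,-1.5,0,0,np.float64(0.112)],[-1,-23.3,6.4,-1.5,0,0,np.float64(0.111)],[-1,-22.5,8.9,-1.4,0,0,np.float64(0.112)],[-1,-21.3,11.4,-1.5,0,0,np.float64(0.111)],[-1,-19.9,13.7,-1.5,0,0,np.float64(0.111)]]
[[-1,-18.3,15.9,-1.5,0,0,np.float64(0.112)],[-1,-16.4,17.7,-1.5,0,0,np.float64(0.111)],[-1,-14.3,19.5,-1.5,0,0,np.float64(0.112)],[-1,-23.4,10.5,0.0,0,0,np.float64(0.115)],[-1,-22.1,13.1,0.0,0,0,np.float64(0.116)],[-1,-20.4,15.6,0.0,0,0,np.float64(0.115)],[-1,-18.5,17.8,0.0,0,0,np.float64(0.115)],[-1,-16.3,19.9,0.0,0,0,np.float64(0.116)],[-1,-13.9,21.5,0.0,0,0,np.float64(0.115)],[-1,-11.3,23.1,0.0,0,0,np.float64(0.116)]]
[[-1,-8.6,24.2,0.0,0,0,np.float64(0.115)],[-1,-5.8,25.0,0.0,0,0,np.float64(0.115)],[-1,-2.8,25.5,0.0,0,0,np.float64(0.116)],[-1,0.1,25.7,0.0,0,0,np.float64(0.115)],[-1,3.0,25.5,0.0,0,0,np.float64(0.115)],[-1,6.0,24.9,0.0,0,0,np.float64(0.116)],[-1,3.5,29.9,0.8,0,0,np.float64(0.114)],[-1,6.9,29.3,0.9,0,0,np.float64(0.114)],[-1,10.2,28.3,0.8,0,0,np.float64(0.114)],[-1,13.3,27.0,0.8,0,0,np.float64(0.115)]]
[[-1,16.4,25.3,0.9,0,0,np.float64(0.114)],[-1,19.1,23.3,0.8,0,0,np.float64(0.114)],[-1,21.6,20.9,0.9,0,0,np.float64(0.114)],[-1,23.9,18.3,0.8,0,0,np.float64(0.114)],[-1,25.8,15.5,0.8,0,0,np.float64(0.114)],[-1,27.5,12.5,0.9,0,0,np.float64(0.114)],[-1,28.6,9.2,0.8,0,0,np.float64(0.115)],[-1,29.5,6.0,0.8,0,0,np.float64(0.114)]]
end [ 0.47 -0.36  0.24] -1.57
```

arm_command(
  plan=[
    [-1,-22,-9,-2,0,0,0.11],
    [-1,-23,-7,-2,0,0,0.11],
    [-1,-24,-4,-1,0,0,0.11],
    [-1,-24,-2,-2,0,0,0.11],
    [-1,-24,1,-1,0,0,0.11],
    [-1,-24,4,-2,0,0,0.11],
    [-1,-23,6,-1,0,0,0.11],
    [-1,-22,9,-2,0,0,0.11],
    [-1,-21,11,-1,0,0,0.11],
    [-1,-20,14,-2,0,0,0.11],
  ],
)

```text
time_s: 1.03
ee_pos: [0.3998, 0.3832, 0.2471]
orientation: [-3.141, 0.0, 1.644]
ft_force: [0.5, 0.6, -0.1]
grip_width: 0.0853
gripper_force: 0.0
```

arm_command(
  plan=[
    [-1,-18,16,-1,0,0,0.11],
    [-1,-16,18,-2,0,0,0.11],
    [-1,-14,20,-1,0,0,0.11],
    [-1,-23,10,0,0,0,0.12],
    [-1,-22,13,0,0,0,0.12],
    [-1,-20,16,0,0,0,0.12],
    [-1,-18,18,0,0,0,0.12],
    [-1,-16,20,0,0,0,0.12],
    [-1,-14,22,0,0,0,0.12],
    [-1,-11,23,0,0,0,0.12],
  ],
)

```text
time_s: 1.87
ee_pos: [0.481, 0.1565, 0.2512]
orientation: [3.142, 0.0, 0.473]
ft_force: [0.7, -0.0, 0.6]
grip_width: 0.0853
gripper_force: 0.0
```

arm_command(
  plan=[
    [-1,-9,24,0,0,0,0.12],
    [-1,-6,25,0,0,0,0.12],
    [-1,-3,25,0,0,0,0.12],
    [-1,0,26,0,0,0,0.12],
    [-1,3,25,0,0,0,0.12],
    [-1,6,25,0,0,0,0.12],
    [-1,3,30,1,0,0,0.11],
    [-1,7,29,1,0,0,0.11],
    [-1,10,28,1,0,0,0.11],
    [-1,13,27,1,0,0,0.11],
  ],
)

```text
time_s: 2.7
ee_pos: [0.4788, -0.2311, 0.2366]
orientation: [-3.044, 0.041, -0.509]
ft_force: [1.2, -0.4, -1.0]
grip_width: 0.0856
gripper_force: 0.0
```

arm_command(
  plan=[
    [-1,16,25,1,0,0,0.11],
    [-1,19,23,1,0,0,0.11],
    [-1,22,21,1,0,0,0.11],
    [-1,24,18,1,0,0,0.11],
    [-1,26,15,1,0,0,0.11],
    [-1,27,12,1,0,0,0.11],
    [-1,29,9,1,0,0,0.11],
    [-1,29,6,1,0,0,0.11],
    [-1,0,0,0,0,0,0],
    [-1,0,0,0,0,0,0],
  ],
)

```text
time_s: 3.53
ee_pos: [0.3956, -0.5714, 0.1915]
orientation: [-2.94, 0.167, -1.06]
ft_force: [0.6, 1.0, 1.1]
grip_width: 0.085
gripper_force: 0.0
```

Run:
```python
from h import *
s=wrist(); save(s,"w1"); st=status.get_state(); print(st["time_s"],st["ee_pos"],st["orientation"])
np.savez("w1",rvec=s["rvec"],tvec=s["tvec"],K=s["K"],color=s["color"])
```

```text
3.5833 [ 0.39689285 -0.56994859  0.19324493] [-2.93934175  0.16555594 -1.05729795]
```

View pics/w1.png

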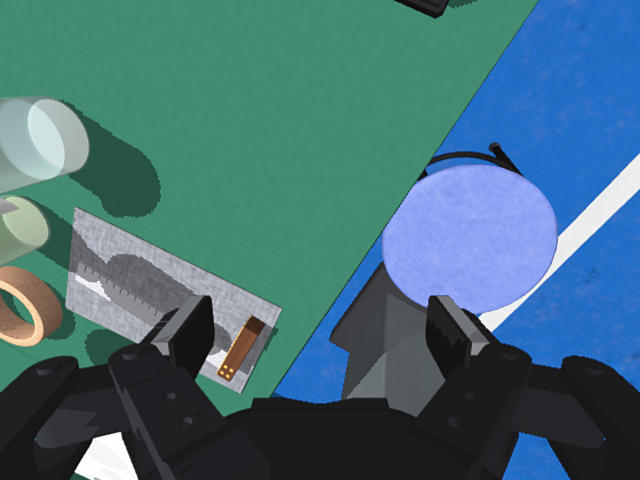

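The wrist view shows the mat from too far right: mat at (75–280, 210–390), stock at about (242,348). The fast turn was cut short and left the tool tilted, so I'm extending the planner to full rotations and correcting more slowly.

```bash
cat >> h.py <<'E'
def plan(wps, grip, step=35, turn=.09, start=None):
    """wps: (x,y,z,yaw[,step mm[,R]]), tool down unless R given"""
    st=status.get_state()
    p=np.array(st["ee_pos"]); q=R.from_euler("xyz",st["orientation"])
    if start is not None: p=np.array(start[:3]); q=R.from_euler("xyz",[np.pi,0,start[3]])
    rows=[]
    for w in wps:
        sp=w[4] if len(w)>4 else step
        tq=w[5] if len(w)>5 else R.from_euler("xyz",[np.pi,0,w[3]])
        tgt=np.array(w[:3]); rv=(q.inv()*tq).as_rotvec()
        n=max(1,int(np.ceil(max(np.linalg.norm(tgt-p)*1e3/sp,np.linalg.norm(rv)/turn)-1e-6)))
        p0,q0=p,q
        for i in range(1,n+1):
            M=q.as_matrix()
            d=(M.T@(p0+(tgt-p0)*i/n-p)*1e3).round(1); r=(q.inv()*q0*R.from_rotvec(rv*i/n)).as_rotvec().round(3)
            p=p+M@d/1e3; q=q*R.from_rotvec(r)
            rows.append([grip]+[float(v)+0. for v in d]+[float(v)+0. for v in r])
    for i in range(0,len(rows),10): print("["+",".join("["+",".join("%g"%v for v in r)+"]" for r in rows[i:i+10])+"]")
    print("end",p.round(4),q.as_euler("xyz").round(3),len(rows))
E
python3 - <<'E'
from h import *
print(status.get_state()["joints"].round(3),status.get_state()["qd"].round(3))
plan([(.47,-.38,.24,-1.57)],-1)
E
```

```text
[-1.058  0.666  0.385  1.455  0.202  3.141] [ 0.042 -0.059 -0.023 -0.001  0.002  0.001]
[[-1,-19.4,-22.7,1,-0.022,0.03,0.07],[-1,-20.9,-21.3,0,-0.022,0.031,0.071],[-1,-22.3,-19.7,-1.2,-0.022,0.03,0.07],[-1,-23.6,-18.1,-2.3,-0.023,0.031,0.071],[-1,-24.8,-16.3,-3.4,-0.022,0.03,0.07],[-1,-25.7,-14.4,-4.5,-0.022,0.03,0.071],[-1,-26.5,-12.5,-5.6,-0.022,0.031,0.07]]
end [ 0.47 -0.38  0.24] [ 3.141 -0.    -1.57 ] 7
```

The last joint hit its limit: yaw = j1 + π − j6. I'll use yaw +π/2 at the mat instead.

Run:
```python
from h import *
plan([(.47,-.30,.25,0.2),(.47,-.30,.25,1.57)],-1,turn=.12)
```

```text
[[-1,-18.7,-17.9,1.5,-0.025,0.001,-0.115],[-1,-16.5,-20,1.1,-0.026,0.002,-0.115],[-1,-14.2,-21.7,0.4,-0.025,0.001,-0.115],[-1,-11.5,-23.3,-0.1,-0.025,0.002,-0.116],[-1,-8.8,-24.4,-0.7,-0.026,0.001,-0.115],[-1,-5.9,-25.2,-1.4,-0.025,0.002,-0.115],[-1,-3,-25.7,-2.1,-0.025,0.001,-0.115],[-1,-0.1,-25.8,-2.6,-0.026,0.001,-0.115],[-1,3,-25.5,-3.4,-0.025,0.002,-0.115],[-1,5.8,-25,-4,-0.025,0.001,-0.115]]
[[-1,8.7,-24,-4.5,-0.026,0.002,-0.115],[-1,0,0,0,0,0,-0.114],[-1,0,0,0,0,0,-0.114],[-1,0,0,0,0,0,-0.115],[-1,0,0,0,0,0,-0.114],[-1,0,0,0,0,0,-0.114],[-1,0,0,0,0,0,-0.114],[-1,0,0,0,0,0,-0.114],[-1,0,0,0,0,0,-0.115],[-1,0,0,0,0,0,-0.114]]
[[-1,0,0,0,0,0,-0.114],[-1,0,0,0,0,0,-0.114],[-1,0,0,0,0,0,-0.114]]
end [ 0.47 -0.3   0.25] [3.141 0.    1.57 ] 23
```

arm_command(
  plan=[
    [-1,-19,-18,1.5,-0.025,0.001,-0.115],
    [-1,-16.5,-20,1,-0.026,0.002,-0.115],
    [-1,-14,-22,0.5,-0.025,0.001,-0.115],
    [-1,-11.5,-23,0,-0.025,0.002,-0.116],
    [-1,-9,-24.5,-0.5,-0.026,0.001,-0.115],
    [-1,-6,-25,-1.5,-0.025,0.002,-0.115],
    [-1,-3,-25.5,-2,-0.025,0.001,-0.115],
    [-1,0,-26,-2.5,-0.026,0.001,-0.115],
    [-1,3,-25.5,-3.5,-0.025,0.002,-0.115],
    [-1,6,-25,-4,-0.025,0.001,-0.115],
  ],
)

```text
time_s: 4.42
ee_pos: [0.4643, -0.3204, 0.2477]
orientation: [-3.121, 0.0, 0.095]
ft_force: [-0.6, 0.5, 0.1]
grip_width: 0.0852
gripper_force: 0.0
```

arm_command(
  plan=[
    [-1,8.5,-24,-4.5,-0.026,0.002,-0.115],
    [-1,0,0,0,0,0,-0.115],
    [-1,0,0,0,0,0,-0.115],
    [-1,0,0,0,0,0,-0.115],
    [-1,0,0,0,0,0,-0.115],
    [-1,0,0,0,0,0,-0.115],
    [-1,0,0,0,0,0,-0.115],
    [-1,0,0,0,0,0,-0.115],
    [-1,0,0,0,0,0,-0.115],
    [-1,0,0,0,0,0,-0.115],
  ],
)

```text
time_s: 5.25
ee_pos: [0.4703, -0.297, 0.2524]
orientation: [3.137, 0.002, 1.245]
ft_force: [-0.6, 0.0, 0.4]
grip_width: 0.0853
gripper_force: 0.0
```

arm_command(
  plan=[
    [-1,0,0,0,0,0,-0.115],
    [-1,0,0,0,0,0,-0.115],
    [-1,0,0,0,0,0,-0.1],
    [-1,0,0,0,0,0,0],
    [-1,0,0,0,0,0,0],
  ],
)

```text
time_s: 5.67
ee_pos: [0.4704, -0.2977, 0.252]
orientation: [3.139, 0.003, 1.566]
ft_force: [-0.3, -0.0, -0.1]
grip_width: 0.0854
gripper_force: 0.0
```

Run:
```python
from h import *
s=wrist(); save(s,"w2"); st=status.get_state(); print(st["time_s"],st["ee_pos"],st["orientation"],st["joints"])
np.savez("w2",rvec=s["rvec"],tvec=s["tvec"],K=s["K"],color=s["color"])
```

```text
5.7167 [ 0.47034849 -0.29799067  0.25188338] [3.13897915 0.00335426 1.56519156] [-0.56385809  0.22104704 -0.12170609  1.22404969 -0.00146063  1.0125357 ]
```

View pics/w2.png

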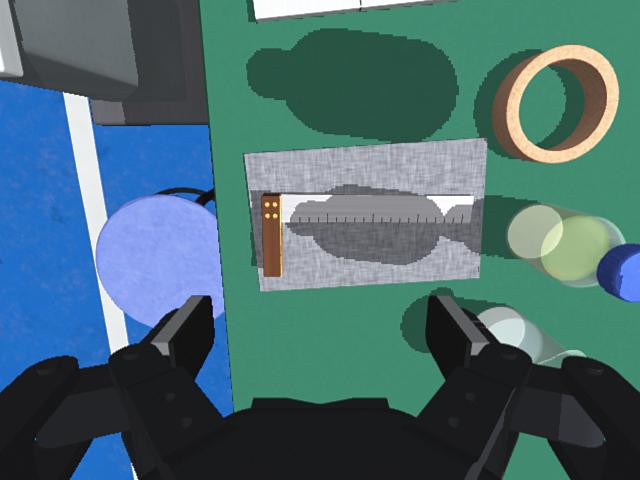

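The wrist view shows the square clearly: stock box (263–281, 193–276), blade from (281,195) to (473,195) along its near edge, and mat corners (245,153), (487,139), (479,277), (261,291). The pad's right edge is at the top. I'll work out the grasp from these.

```bash
cat >> h.py <<'E'
def stock(s,z,roi=None,show=False):
    im=s["color"]; h=cv2.cvtColor(im,cv2.COLOR_RGB2HSV)
    m=((h[...,0]<20)&(h[...,1]>130)&(im.max(2)>45)).astype(np.uint8)
    if roi: k=np.zeros_like(m); k[roi[1]:roi[3],roi[0]:roi[2]]=1; m&=k
    m=cv2.morphologyEx(m,cv2.MORPH_OPEN,np.ones((3,3)))
    c=max(cv2.findContours(m,0,2)[0],key=cv2.contourArea); b=cv2.boxPoints(cv2.minAreaRect(c))
    return b,np.array([onz(s,p,z) for p in b])
E
python3 - <<'E'
from h import *
s=dict(np.load("w2.npz"))
b,P=stock(s,.027,(240,170,310,300)); print(b.round(1).tolist(),P.round(4).tolist(),P.mean(0))
print("len",[np.linalg.norm(P[i]-P[i-1]).round(4) for i in range(4)])
mat=np.array([onz(s,p,.003) for p in [(245,153),(487,139),(479,277),(261,291)]]); print("mat",mat.round(4).tolist(),mat.mean(0))
print("blade near",onz(s,(290,195),.016),onz(s,(473,195),.007))
for p in [(257,21),(360,10),(456,1)]: print("pad",onz(s,p,.014).round(4))
E
```

```text
[[261.6000061035156, 194.10000610351562], [279.8999938964844, 193.5], [282.29998779296875, 274.8999938964844], [263.8999938964844, 275.5]] [[0.411, -0.2813, 0.027], [0.43, -0.2808, 0.027], [0.4294, -0.3706, 0.027], [0.4092, -0.371, 0.027]] [ 0.4198885  -0.32591454  0.027     ]
len [np.float64(0.0898), np.float64(0.019), np.float64(0.0897), np.float64(0.0202)]
mat [[0.3916, -0.2405, 0.003], [0.649, -0.2275, 0.003], [0.6584, -0.3839, 0.003], [0.4008, -0.3999, 0.003]] [ 0.52496287 -0.31295419  0.003     ]
blade near [ 0.43947625 -0.2839526   0.016     ] [ 0.63893848 -0.28639382  0.007     ]
pad [ 0.4126 -0.1188  0.014 ]
pad [ 0.51  -0.11   0.014]
pad [ 0.5999 -0.1029  0.014 ]
```

Run:
```python
from h import *
q=R.from_euler("xyz",[np.pi,0,1.559])*R.from_rotvec([.048,0,0])
plan([(.421,-.328,.10,0,35,q),(.420,-.328,.016,0,20,q)],-.5)
```

```text
[[-0.5,-6,-9.9,30.4,0.01,0.001,0.001],[-0.5,-6,-9.6,30.4,0.01,0,0.001],[-0.5,-6,-9.3,30.6,0.01,0.001,0.002],[-0.5,-6,-9,30.6,0.01,0.001,0.001],[-0.5,-6.1,-8.7,30.8,0.011,0,0.001],[-0.5,0,0.6,16.8,0,0,0],[-0.5,0,0.6,16.8,0,0,0],[-0.5,0,0.7,16.7,0,0,0],[-0.5,0,0.6,16.8,0,0,0],[-0.5,0,0.6,16.8,0,0,0]]
end [ 0.42  -0.328  0.016] [-3.093  0.     1.559] 10
```

arm_command(
  plan=[
    [-0.5,-6,-10,30.5,0.01,0.001,0.001],
    [-0.5,-6,-9.5,30.5,0.01,0,0.001],
    [-0.5,-6,-9.5,30.5,0.01,0.001,0.002],
    [-0.5,-6,-9,30.5,0.01,0.001,0.001],
    [-0.5,-6,-8.5,31,0.01,0,0.001],
    [-0.5,0,0.5,17,0,0,0],
    [-0.5,0,0.5,17,0,0,0],
    [-0.5,0,0.5,17,0,0,0],
    [-0.5,0,0.5,16.5,0,0,0],
    [-0.5,0,0.5,16.5,0,0,0],
  ],
)

```text
time_s: 6.55
ee_pos: [0.4192, -0.3287, 0.0144]
orientation: [-3.093, 0.0, 1.558]
ft_force: [1.0, 0.5, 0.7]
grip_width: 0.0641
gripper_force: 0.0
```

arm_command(
  plan=[
    [0,0,0,0,0,0,0],
    [1,0,0,0,0,0,0],
    [1,0,0,0,0,0,0],
    [1,0,0,0,0,0,0],
    [1,0,0,0,0,0,0],
    [1,0,0,0,0,0,0],
    [1,0,0,0,0,0,0],
    [1,0,0,0,0,0,0],
  ],
  grip_force=60,
)

```text
time_s: 7.22
ee_pos: [0.42, -0.3296, 0.0163]
orientation: [-3.095, 0.001, 1.56]
ft_force: [-1.2, 1.1, 7.3]
grip_width: 0.0183
gripper_force: 60.8
```

Run:
```python
from h import *
s=wrist(); save(s,"w3"); st=status.get_state(); print(st["time_s"],st["ee_pos"],st["orientation"],st["grip_width"],st["gripper_force"],st["ft_force"])
```

```text
7.2667 [ 0.42004153 -0.3296395   0.0163275 ] [-3.09490668e+00  1.05341642e-03  1.55968240e+00] 0.018460825406433956 60.84025025367737 [ 0.02452777 -0.24669395  6.9398976 ]
```

View pics/w3.png

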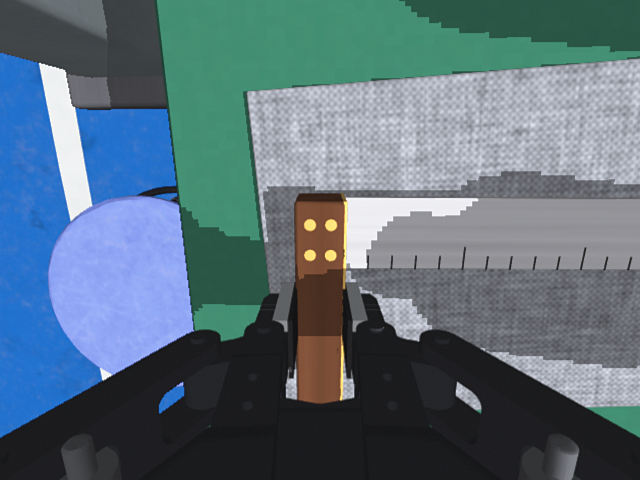

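The grip holds with the stock centred between the fingers. Next: lift, level, and carry it over to beside the pad.

Run:
```python
from h import *
q=R.from_euler("xyz",status.get_state()["orientation"])
plan([(.42,-.33,.13,1.559,30),(.45,-.2,.13,2.4,25),(.5598,-.1231,.06,3.228,25)],1)
```

```text
[[1,-0.1,-1.3,-28.4,-0.012,0,0],[1,-0.1,-1,-28.4,-0.011,0.001,0],[1,-0.1,-0.7,-28.4,-0.012,0,0],[1,-0.1,-0.4,-28.4,-0.012,0,0.001],[1,13,2.8,0,0,0,-0.084],[1,12.8,4,0,0,0,-0.084],[1,12.4,5,0,0,0,-0.084],[1,11.9,6,0,0,0,-0.085],[1,11.3,7,0,0,0,-0.084],[1,10.8,7.9,0,0,0,-0.084]]
[[1,10,8.8,0,0,0,-0.084],[1,9.3,9.6,0,0,0,-0.084],[1,8.4,10.3,0,0,0,-0.084],[1,7.5,11,0,0,0,-0.084],[1,-2.9,13.1,7,0,0,-0.083],[1,-4,12.8,7,0,0,-0.083],[1,-5,12.4,7,0,0,-0.083],[1,-6,12,7,0,0,-0.082],[1,-7,11.4,7,0,0,-0.083],[1,-7.9,10.9,7,0,0,-0.083]]
[[1,-8.8,10.1,7,0,0,-0.083],[1,-9.6,9.3,7,0,0,-0.083],[1,-10.4,8.6,7,0,0,-0.083],[1,-11,7.6,7,0,0,-0.082]]
end [ 0.5598 -0.1231  0.06  ] [-3.142  0.    -3.056] 24
```

arm_command(
  plan=[
    [1,0,-1.5,-28.5,-0.012,0,0],
    [1,0,-1,-28.5,-0.012,0.001,0],
    [1,0,-0.5,-28.5,-0.012,0,0],
    [1,0,-0.5,-28.5,-0.012,0,0.001],
    [1,13,3,0,0,0,-0.084],
    [1,13,4,0,0,0,-0.084],
    [1,12.5,5,0,0,0,-0.084],
    [1,12,6,0,0,0,-0.084],
    [1,11.5,7,0,0,0,-0.084],
    [1,11,8,0,0,0,-0.084],
  ],
)

```text
time_s: 8.1
ee_pos: [0.4371, -0.2498, 0.1293]
orientation: [-3.141, -0.001, 2.067]
ft_force: [-0.8, 0.4, -2.4]
grip_width: 0.0179
gripper_force: 59.8
```

arm_command(
  plan=[
    [1,10,9,0,0,0,-0.084],
    [1,9,9.5,0,0,0,-0.084],
    [1,8.5,10,0,0,0,-0.084],
    [1,7.5,11,0,0,0,-0.084],
    [1,-3,13,7,0,0,-0.083],
    [1,-4,13,7,0,0,-0.083],
    [1,-5,12.5,7,0,0,-0.083],
    [1,-6,12,7,0,0,-0.082],
    [1,-7,11.5,7,0,0,-0.083],
    [1,-8,11,7,0,0,-0.083],
  ],
)

```text
time_s: 8.93
ee_pos: [0.5159, -0.1519, 0.087]
orientation: [3.141, -0.001, 2.9]
ft_force: [-0.2, -0.4, -2.7]
grip_width: 0.0182
gripper_force: 59.8
```

arm_command(
  plan=[
    [1,-9,10,7,0,0,-0.083],
    [1,-9.5,9.5,7,0,0,-0.083],
    [1,-10.5,8.5,7,0,0,-0.083],
    [1,-11,7.5,7,0,0,-0.082],
    [1,0,0,0,0,0,0],
    [1,0,0,0,0,0,0],
  ],
)

```text
time_s: 9.43
ee_pos: [0.5594, -0.1215, 0.0588]
orientation: [3.141, -0.001, -3.057]
ft_force: [-0.7, -0.8, -2.3]
grip_width: 0.0179
gripper_force: 59.8
```

Run:
```python
from h import *
s=wrist(); save(s,"w4"); st=status.get_state(); print(st["time_s"],st["ee_pos"],st["orientation"],st["grip_width"],st["gripper_force"],st["ft_force"])
np.savez("w4",rvec=s["rvec"],tvec=s["tvec"],K=s["K"],color=s["color"])
t=snapshot("top"); print("mark",onz(t,(351.7,244.6),.014))
```

```text
9.4833 [ 0.55915515 -0.12178981  0.05914878] [ 3.14073015e+00 -1.28899978e-03 -3.05774958e+00] 0.018376429655003527 59.781914949417114 [-0.57400049  0.07137843 -2.39766586]
mark [ 0.51082394 -0.10141943  0.014     ]
```

View pics/w4.png

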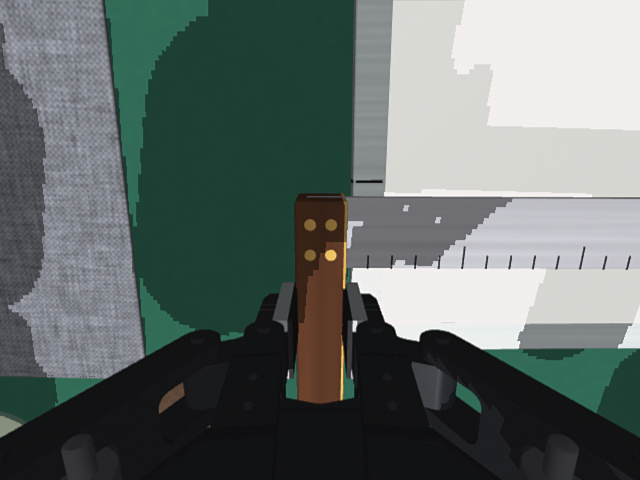

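The wrist view shows the index mark at (353–382, 181), the pad's right edge at u≈353, and the blade's near edge at v≈197 running right from the stock's brass face at u≈346. Measuring the remaining offset now.

Run:
```python
from h import *
s=dict(np.load("w4.npz")); im=s["color"]; g=cv2.cvtColor(im,cv2.COLOR_RGB2GRAY).astype(int)
E=[]
for v in range(5,185,20):
    r=g[v,340:375]; u=340+int(np.argmax(np.diff(r)))+.5; E.append(onz(s,(u+.5,v),.014)); print(v,u,end="; ")
E=np.array(E); k=np.polyfit(E[:,0],E[:,1],1); yaw=np.arctan(k[0]); print("\nedge yaw",yaw,np.polyval(k,E[:,0])-E[:,1])
mk=onz(s,(353,181),.014); mk2=onz(s,(381,181.5),.014); print("mark",mk,mk2,np.polyval(k,mk[0]))
for u in (400,450,500,550,600):
    d=np.diff(g[185:212,u]); print(u,185+int(np.argmin(d)),d.min(),end="; ")
tz=.059-.0033+.004
A,B=onz(s,(400,197.5),tz),onz(s,(600,197.5),tz); print("\nblade",A,B,"dir yaw",-np.arctan2((B-A)[0],(B-A)[1]))
st=stock(s,tz+.01,(280,170,350,300)); print("stock",st[0].round(1).tolist(),st[1].round(4).tolist())
print("face top at",onz(s,(346,230),tz+.01), "p",onz(s,(345,230),.0697))
```

```text
5 355.5; 25 355.5; 45 354.5; 65 354.5; 85 354.5; 105 353.5; 125 353.5; 145 353.5; 165 352.5; 
edge yaw 0.09163252414865297 [ 3.21258451e-05 -1.32783649e-04  1.75803670e-04  8.36941165e-06
 -1.63670944e-04  1.57395445e-04 -1.74028257e-05 -1.97216719e-04
  1.37379764e-04]
mark [ 0.50994327 -0.10759163  0.014     ] [ 0.50896617 -0.09294763  0.014     ] -0.10760009437719442
400 195 -78; 450 196 -94; 500 196 -94; 550 196 -103; 600 196 -92; 
blade [ 0.51063861 -0.09281621  0.0597    ] [ 0.5038813  -0.01277105  0.0597    ] dir yaw 0.08421893733478662
stock [[295.0, 201.0], [346.0, 201.0], [346.0, 299.0], [295.0, 299.0]] [[0.514, -0.1341, 0.0697], [0.5124, -0.1151, 0.0697], [0.5519, -0.111, 0.0697], [0.5536, -0.1315, 0.0697]]
face top at [ 0.52344635 -0.11398956  0.0697    ] p [ 0.52347841 -0.11437017  0.0697    ]
```

Run:
```python
from h import *
plan([(.557,-.118,.035,3.232),(.557,-.118,.0185,3.232,6)],1)
```

```text
[[1,1.8,4.1,24.4,0.001,-0.001,-0.007],[1,0,0,5.5,0,0,0],[1,0,0,5.5,0,0,0],[1,0,0.1,5.5,0,0,0]]
end [ 0.557  -0.118   0.0185] [-3.141  0.    -3.051] 4
```

arm_command(
  plan=[
    [1,1,2,12,0.001,-0.001,-0.004],
    [1,1,2,12,0,0,-0.003],
    [1,0,0,5.5,0,0,0],
    [1,0,0,5.5,0,0,0],
    [1,0,0,5.5,0,0,0],
    [1,0,0,0,0,0,0],
    [1,0,0,0,0,0,0],
  ],
)

```text
time_s: 10.12
ee_pos: [0.5572, -0.1181, 0.0186]
orientation: [3.141, 0.0, -3.05]
ft_force: [-0.5, -0.5, -1.5]
grip_width: 0.0183
gripper_force: 59.8
```

arm_command(
  plan=[
    [1,0,1,0,0,0,0],
    [1,0,1,0,0,0,0],
    [1,0,0,0,0,0,0],
  ],
)

```text
time_s: 10.37
ee_pos: [0.5574, -0.1158, 0.019]
orientation: [3.142, 0.001, -3.049]
ft_force: [-0.3, 0.1, -1.6]
grip_width: 0.0183
gripper_force: 59.8
```

arm_command(
  plan=[
    [1,0,1,0,0,0,0],
    [1,0,0,0,0,0,0],
  ],
)

```text
time_s: 10.53
ee_pos: [0.5571, -0.1147, 0.0187]
orientation: [3.141, 0.001, -3.049]
ft_force: [-0.9, 0.8, -1.3]
grip_width: 0.0181
gripper_force: 59.8
```

arm_command(
  plan=[
    [1,0,1,0,0,0,0],
    [1,0,0,0,0,0,0],
  ],
)

```text
time_s: 10.7
ee_pos: [0.557, -0.1142, 0.0187]
orientation: [-3.141, 0.001, -3.049]
ft_force: [-0.1, -0.7, -1.8]
grip_width: 0.0182
gripper_force: 59.8
```

arm_command(
  plan=[
    [1,0,1,0,0,0,0],
    [1,0,0,0,0,0,0],
  ],
)

```text
time_s: 10.87
ee_pos: [0.557, -0.114, 0.0187]
orientation: [-3.139, 0.0, -3.05]
ft_force: [-0.3, -5.2, -3.2]
grip_width: 0.0185
gripper_force: 59.8
```

arm_command(
  plan=[
    [1,0,1,0,0,0,0],
    [1,0,0,0,0,0,0],
  ],
)

```text
time_s: 11.03
ee_pos: [0.557, -0.114, 0.0187]
orientation: [-3.137, 0.0, -3.05]
ft_force: [1.0, -7.6, -3.3]
grip_width: 0.0185
gripper_force: 59.7
```

arm_command(
  plan=[
    [1,0,-0.5,1,0,0,0],
    [1,0,0,0,0,0,0],
  ],
)

```text
time_s: 11.2
ee_pos: [0.5572, -0.114, 0.018]
orientation: [-3.138, 0.001, -3.05]
ft_force: [1.1, -5.0, -1.8]
grip_width: 0.018
gripper_force: 60.0
```

arm_command(
  plan=[
    [1,0,0,1,0,0,0],
    [1,0,0,0,0,0,0],
  ],
)

```text
time_s: 11.37
ee_pos: [0.5573, -0.114, 0.0171]
orientation: [-3.138, 0.001, -3.05]
ft_force: [0.6, -5.9, -0.3]
grip_width: 0.0182
gripper_force: 60.2
```

arm_command(
  plan=[
    [1,0,0,1,0,0,0],
    [1,0,0,0,0,0,0],
  ],
)

```text
time_s: 11.53
ee_pos: [0.5574, -0.1141, 0.0167]
orientation: [-3.138, 0.001, -3.05]
ft_force: [-1.3, -5.7, 5.7]
grip_width: 0.0186
gripper_force: 60.8
```

Run:
```python
from h import *
s=wrist(); save(s,"w5"); st=status.get_state(); print(st["time_s"],st["ee_pos"],st["orientation"],st["ft_force"],st["moment"])
np.savez("w5",rvec=s["rvec"],tvec=s["tvec"],K=s["K"],color=s["color"])
```

```text
11.5833 [ 0.55745462 -0.11407756  0.01675792] [-3.13833915e+00  1.44442183e-03 -3.05002033e+00] [-1.12635259 -5.98926065  6.04529945] [-1.24775163  0.51091178  0.13562559]
```

View pics/w5.png

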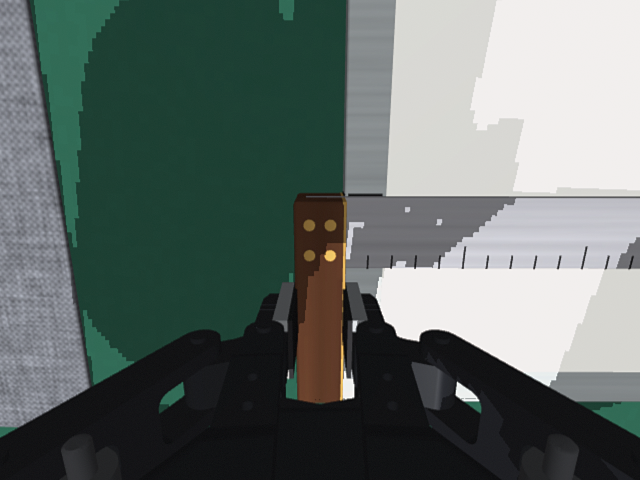

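The mark sits right at the blade's near edge at (347–382, 195) and the stock is tight against the pad's end. Releasing and moving to the tray.

Run:
```python
from h import *
plan([(.557,-.114,.09,3.232,25),(.5,.02,.2,2.6,38),(.49,.27,.26,1.662,38)],-.2,turn=.11)
```

```text
[[-0.2,0.1,0,-24.4,-0.001,0,0],[-0.2,0.1,-0.1,-24.4,-0.001,0.001,0.001],[-0.2,0.2,0.1,-24.4,-0.001,0,0],[-0.2,7.4,23.1,-18.3,0,0,0.105],[-0.2,9.8,22.2,-18.4,0,0,0.106],[-0.2,12.1,21,-18.3,0,0,0.105],[-0.2,14.3,19.6,-18.4,0,0,0.105],[-0.2,16.2,18.1,-18.3,0,0,0.106],[-0.2,18,16.2,-18.4,0,0.001,0.105],[-0.2,15.3,23.2,-6.7,0,0,0.104]]
[[-0.2,17.6,21.6,-6.6,0,0,0.104],[-0.2,19.7,19.5,-6.7,0,0,0.105],[-0.2,21.7,17.4,-6.6,0,0,0.104],[-0.2,23.4,15.1,-6.7,0,0,0.104],[-0.2,24.8,12.5,-6.7,0,0,0.104],[-0.2,26,9.9,-6.6,0,0,0.105],[-0.2,26.8,7.2,-6.7,0,0,0.104],[-0.2,27.5,4.3,-6.6,0,0,0.104]]
end [0.49 0.27 0.26] [-3.141 -0.     1.662] 18
```

arm_command(
  plan=[
    [0.2,0,0,0,0,0,0],
    [0,0,0,0,0,0,0],
    [-0.3,0,0,0,0,0,0],
    [-0.3,0,0,0,0,0,0],
    [-0.3,0,0,0,0,0,0],
    [-0.3,0,0,-10,0,0,0],
    [-0.3,0,0,-20,0,0,0],
    [-0.3,0,0,-25,0,0,0],
    [-0.3,0,0,-20,0,0,0],
  ],
)

```text
time_s: 12.33
ee_pos: [0.5568, -0.1123, 0.0924]
orientation: [3.141, 0.001, -3.049]
ft_force: [1.6, -0.1, 0.1]
grip_width: 0.0556
gripper_force: 0.0
```

arm_command(
  plan=[
    [-0.2,7.5,23,-18.5,0,0,0.105],
    [-0.2,10,22,-18.5,0,0,0.106],
    [-0.2,12,21,-18.5,0,0,0.105],
    [-0.2,14.5,19.5,-18.5,0,0,0.105],
    [-0.2,16,18,-18.5,0,0,0.106],
    [-0.2,18,16,-18.5,0,0,0.105],
    [-0.2,15.5,23,-6.5,0,0,0.104],
    [-0.2,17.5,21.5,-6.5,0,0,0.104],
    [-0.2,19.5,19.5,-6.5,0,0,0.104],
    [-0.2,21.5,17.5,-6.5,0,0,0.104],
  ],
)

```text
time_s: 13.17
ee_pos: [0.4942, 0.1327, 0.229]
orientation: [3.14, 0.0, 2.181]
ft_force: [0.5, -1.0, -0.6]
grip_width: 0.051
gripper_force: 0.0
```

arm_command(
  plan=[
    [-0.2,23.5,15,-6.5,0,0,0.104],
    [-0.2,25,12.5,-6.5,0,0,0.104],
    [-0.2,26,10,-6.5,0,0,0.104],
    [-0.2,27,7,-6.5,0,0,0.104],
    [-0.2,27.5,4.5,-6.5,0,0,0.104],
    [-0.2,0,0,0,0,0,0],
    [-0.2,0,0,0,0,0,0],
  ],
)

```text
time_s: 13.75
ee_pos: [0.4882, 0.2719, 0.2608]
orientation: [3.14, -0.0, 1.669]
ft_force: [0.3, -1.0, -0.3]
grip_width: 0.0512
gripper_force: 0.0
```

Run:
```python
from h import *
s=wrist(); save(s,"w6"); st=status.get_state(); print(st["time_s"],st["ee_pos"],st["orientation"],st["grip_width"])
np.savez("w6",rvec=s["rvec"],tvec=s["tvec"],K=s["K"],color=s["color"])
t=snapshot("top"); print("stock top",stock(t,.028,(340,180,375,300))[1].round(4).tolist())
im=s["color"]; m=(im.max(2)<70).astype(np.uint8); m=cv2.morphologyEx(m,cv2.MORPH_OPEN,np.ones((7,7)))
for c in cv2.findContours(m,0,2)[0]:
    a=cv2.contourArea(c)
    if 400<a<4000:
        (u,v),r=cv2.minEnclosingCircle(c); print("jar",round(u),round(v),round(r,1),a,onz(s,(u,v),.037).round(4))
```

```text
13.8 [0.48807492 0.27080213 0.26044959] [3.14111937e+00 1.44304542e-04 1.66839064e+00] 0.05115603285843298
stock top [[0.6413, -0.0987, 0.028], [0.6454, -0.1189, 0.028], [0.5592, -0.1345, 0.028], [0.5552, -0.1145, 0.028]]
jar 261 216 14.5 606.5 [0.4278 0.2599 0.037 ]
jar 338 202 15.1 635.0 [0.5062 0.2822 0.037 ]
jar 401 201 15.5 664.5 [0.5719 0.2901 0.037 ]
jar 252 136 16.5 748.0 [0.4151 0.3401 0.037 ]
jar 334 131 15.7 700.5 [0.4953 0.3521 0.037 ]
jar 400 127 17.2 759.5 [0.5587 0.362  0.037 ]
```

View pics/w6.png

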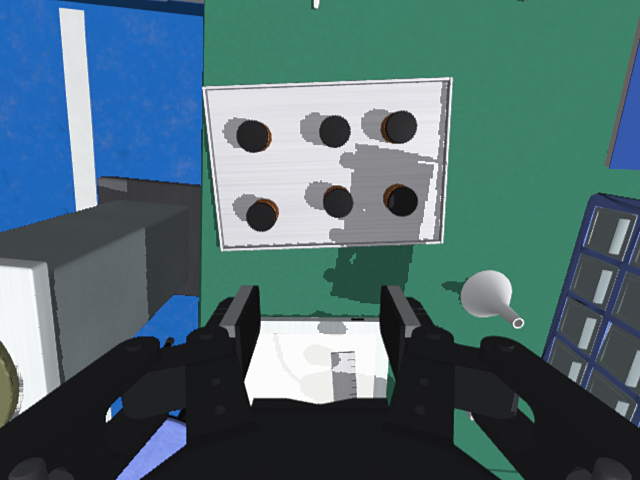

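The wrist view shows all six jar caps, at (261,216), (338,202), (401,201), (252,136), (334,131) and (400,127). But the top camera puts the stock about 45 mm farther away than I left it, so the square has been knocked. I'll go back, measure it, and set it again.

Run:
```python
from h import *
plan([(.5,.05,.22,2.5,40),(.57,-.115,.2,3.32,38)],-.5,turn=.115)
```

```text
[[-0.5,-27.5,-1.2,5,0,0,-0.104],[-0.5,-27.3,-4,5.1,0,0,-0.104],[-0.5,-26.7,-6.8,5,0,0,-0.104],[-0.5,-25.8,-9.6,5,0,0,-0.104],[-0.5,-24.7,-12.1,5.1,0,0,-0.105],[-0.5,-23.3,-14.8,5,0,0,-0.104],[-0.5,-21.7,-17,5,0,0,-0.104],[-0.5,-19.7,-19.2,5.1,0,0,-0.104],[-0.5,-19.4,-11.3,2.5,0,0,-0.102],[-0.5,-18.1,-13.2,2.5,0,0,-0.103]]
[[-0.5,-16.6,-15,2.5,0,0,-0.102],[-0.5,-15.1,-16.6,2.5,0,0,-0.103],[-0.5,-13.2,-18.1,2.5,0,0,-0.102],[-0.5,-11.4,-19.3,2.5,0,0,-0.103],[-0.5,-9.2,-20.4,2.5,0,0,-0.102],[-0.5,-7.2,-21.2,2.5,0,0,-0.103]]
end [ 0.57  -0.115  0.2  ] [-3.141  0.    -2.963] 16
```

arm_command(
  plan=[
    [-0.5,-27.5,-1,5,0,0,-0.104],
    [-0.5,-27.5,-4,5,0,0,-0.104],
    [-0.5,-26.5,-7,5,0,0,-0.104],
    [-0.5,-26,-9.5,5,0,0,-0.104],
    [-0.5,-24.5,-12,5,0,0,-0.104],
    [-0.5,-23.5,-15,5,0,0,-0.104],
    [-0.5,-21.5,-17,5,0,0,-0.104],
    [-0.5,-19.5,-19,5,0,0,-0.104],
    [-0.5,-19.5,-11.5,2.5,0,0,-0.103],
    [-0.5,-18,-13,2.5,0,0,-0.103],
  ],
)

```text
time_s: 14.68
ee_pos: [0.5162, 0.0067, 0.2149]
orientation: [-3.141, -0.0, 2.707]
ft_force: [0.7, 0.6, -0.0]
grip_width: 0.0637
gripper_force: 0.0
```

arm_command(
  plan=[
    [-0.5,-16.5,-15,2.5,0,0,-0.103],
    [-0.5,-15,-16.5,2.5,0,0,-0.103],
    [-0.5,-13,-18,2.5,0,0,-0.103],
    [-0.5,-11.5,-19.5,2.5,0,0,-0.103],
    [-0.5,-9,-20.5,2.5,0,0,-0.103],
    [-0.5,-7,-21,2.5,0,0,-0.103],
    [-0.5,0,0,0,0,0,0],
    [-0.5,0,0,0,0,0,0],
  ],
)

```text
time_s: 15.35
ee_pos: [0.5683, -0.1159, 0.1996]
orientation: [3.141, -0.001, -2.965]
ft_force: [0.3, -0.2, -0.5]
grip_width: 0.0639
gripper_force: 0.0
```

Run:
```python
from h import *
s=wrist(); save(s,"w7"); st=status.get_state(); print(st["time_s"],st["ee_pos"],st["orientation"])
np.savez("w7",rvec=s["rvec"],tvec=s["tvec"],K=s["K"],color=s["color"])
b,P=stock(s,.028,(200,80,420,420)); print(b.round(1).tolist(),P.round(4).tolist())
```

```text
15.4 [ 0.56817885 -0.1149551   0.19980896] [ 3.14074237e+00 -5.77597597e-04 -2.96434904e+00]
[[301.0, 205.0], [322.0, 205.0], [322.0, 296.0], [301.0, 296.0]] [[0.5574, -0.1339, 0.028], [0.5541, -0.1155, 0.028], [0.6407, -0.0999, 0.028], [0.6442, -0.1197, 0.028]]
```

View pics/w7.png

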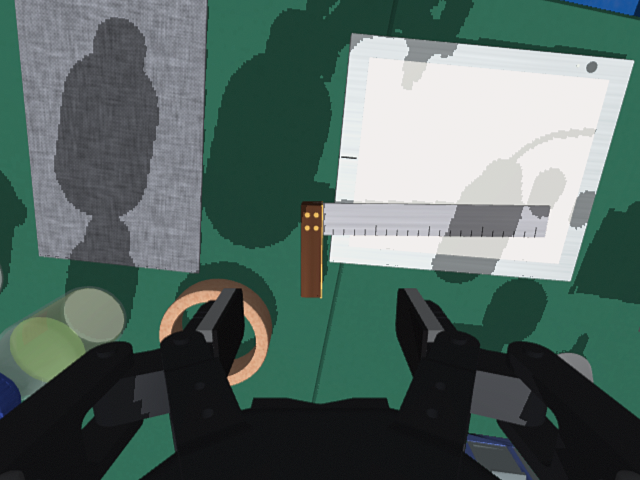

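The wrist view confirms it: the square now lies turned at yaw 0.177, stock at (301–322, 205–296), with the mark uncovered at (348,157). Regripping.

Run:
```python
from h import *
plan([(.602,-.1166,.06,3.319),(.602,-.1166,.0175,3.319,22)],-.5)
plan([(.602,-.118,.045,3.319,14),(.557,-.123,.045,3.232,20)],1,start=(.602,-.1166,.0175,3.319))
```

```text
[[-0.5,-6.6,-1.5,28,0,0,0],[-0.5,-6.6,-1.6,27.9,0,0,0],[-0.5,-6.6,-1.5,28,0.001,0,0],[-0.5,-6.7,-1.5,27.9,0,0,0],[-0.5,-6.6,-1.5,28,0,-0.001,0],[-0.5,0,0,21.2,0,0,0],[-0.5,0,0,21.3,0,0,0]]
end [ 0.602  -0.1166  0.0175] [-3.141  0.    -2.964] 7
[[1,0.1,-0.7,-13.7,0,0,0],[1,0.1,-0.7,-13.8,0,0,0],[1,15.1,1,0,0,0,0.029],[1,15.1,0.6,0,0,0,0.029],[1,15.1,0.1,0,0,0,0.029]]
end [ 0.557 -0.123  0.045] [ 3.142  0.    -3.051] 5
```

arm_command(
  plan=[
    [-0.5,-6.5,-1.5,28,0,0,0],
    [-0.5,-6.5,-1.5,28,0,0,0],
    [-0.5,-6.5,-1.5,28,0,0,0],
    [-0.5,-7,-1.5,28,0,0,0],
    [-0.5,-6.5,-1.5,28,0,0,0],
    [-0.5,0,0,21,0,0,0],
    [-0.5,0,0,21,0,0,0],
    [0,0,0,0,0,0,0],
    [1,0,0,0,0,0,0],
    [1,0,0,0,0,0,0],
  ],
  grip_force=60,
)

```text
time_s: 16.23
ee_pos: [0.6035, -0.1152, 0.0195]
orientation: [-3.141, 0.002, -2.961]
ft_force: [0.2, 0.2, -0.0]
grip_width: 0.0285
gripper_force: 0.0
```

arm_command(
  plan=[
    [1,0,0,0,0,0,0],
    [1,0,0,0,0,0,0],
    [1,0,0,0,0,0,0],
    [1,0,0,0,0,0,0],
    [1,0,-0.5,-19,0,0,0],
    [1,0,-0.5,-19,0,0,0],
    [1,15,0.5,0,0,0,0.029],
    [1,15,0.5,0,0,0,0.029],
    [1,15,0,0,0,0,0.029],
    [1,0,0,0,0,0,0],
  ],
)

```text
time_s: 17.07
ee_pos: [0.5553, -0.1224, 0.0559]
orientation: [3.141, -0.003, -3.05]
ft_force: [-0.5, 0.1, -2.6]
grip_width: 0.0178
gripper_force: 59.9
```

arm_command(
  plan=[
    [1,0,0,0,0,0,0],
  ],
)

```text
time_s: 17.15
ee_pos: [0.5582, -0.1225, 0.0563]
orientation: [-3.142, 0.0, -3.048]
ft_force: [0.7, 0.4, -2.1]
grip_width: 0.018
gripper_force: 59.9
```

```bash
cat > meas.py <<'E'
from h import *
s=wrist(); save(s,"w8"); st=status.get_state(); print(st["time_s"],st["ee_pos"],st["orientation"],st["grip_width"])
im=s["color"]; g=cv2.cvtColor(im,cv2.COLOR_RGB2GRAY).astype(int)
E=[]
for v in range(5,170,20):
    r=g[v,340:375]; E.append(onz(s,(341+int(np.argmax(np.diff(r))),v),.014))
E=np.array(E); k=np.polyfit(E[:,0],E[:,1],1); print("edge yaw",np.arctan(k[0]),"resid",abs(np.polyval(k,E[:,0])-E[:,1]).max())
col=g[120:192,362:376].mean(1); v=120+int(np.argmin(col)); print("mark v",v,col.min(),onz(s,(354,v),.014))
bv=[186+int(np.argmin(np.diff(g[185:212,u]))) for u in (420,450,500,550)]; print("blade v",bv,"tz",st["ee_pos"][2]+.0007)
tz=st["ee_pos"][2]+.0007; A=onz(s,(420,bv[0]+.5),tz); B=onz(s,(550,bv[3]+.5),tz); print(A,B,"yaw",-np.arctan2((B-A)[0],(B-A)[1]))
e=(B-A)/np.linalg.norm(B-A); print("blade near-edge x offset of TCP (mm)",np.cross(e[:2],(np.array(st["ee_pos"])-A)[:2])*-1e3)
E
python3 meas.py
```

```text
17.2 [ 0.55917608 -0.12242668  0.05638062] [-3.14145050e+00  1.38665333e-03 -3.04794379e+00] 0.018051374455988756
edge yaw 0.09318929373071173 resid 0.0002179528075070547
mark v 185 16.642857142857142 [ 0.51045573 -0.10855384  0.014     ]
blade v [188, 188, 188, 188] tz 0.05708061828574955
[ 0.50487923 -0.08685333  0.05708062] [ 0.50005665 -0.03528314  0.05708062] yaw 0.09324353734767184
blade near-edge x offset of TCP (mm) 50.74880934482988meas.py:11: DeprecationWarning: Arrays of 2-dimensional vectors are deprecated. Use arrays of 3-dimensional vectors instead. (deprecated in NumPy 2.0)
  e=(B-A)/np.linalg.norm(B-A); print("blade near-edge x offset of TCP (mm)",np.cross(e[:2],(np.array(st["ee_pos"])-A)[:2])*-1e3)
```

arm_command(
  plan=[
    [1,-1.5,2,12,0,0,0],
    [1,-1.5,2,12,0,0,0.001],
    [1,0,0,6,0,0,0],
    [1,0,0,5,0,0,0],
    [1,0,0,0,0,0,0],
    [1,0,1,0,0,0,0],
    [1,0,1,0,0,0,0],
    [1,0,0,0,0,0,0],
  ],
)

```text
time_s: 17.87
ee_pos: [0.561, -0.1157, 0.0207]
orientation: [3.141, 0.0, -3.049]
ft_force: [-0.4, -0.0, -1.0]
grip_width: 0.0179
gripper_force: 60.0
```

arm_command(
  plan=[
    [1,0,1,0,0,0,0],
    [1,0,0,0,0,0,0],
  ],
)

```text
time_s: 18.03
ee_pos: [0.561, -0.1148, 0.0209]
orientation: [3.141, 0.0, -3.049]
ft_force: [0.1, 0.9, -1.4]
grip_width: 0.0178
gripper_force: 60.0
```

arm_command(
  plan=[
    [1,0,1,0,0,0,0],
    [1,0,0,0,0,0,0],
  ],
)

```text
time_s: 18.2
ee_pos: [0.5609, -0.114, 0.021]
orientation: [3.142, 0.0, -3.049]
ft_force: [0.5, 0.2, -2.6]
grip_width: 0.0179
gripper_force: 59.9
```

arm_command(
  plan=[
    [1,0,1,0,0,0,0],
    [1,0,0,0,0,0,0],
  ],
)

```text
time_s: 18.37
ee_pos: [0.5609, -0.1138, 0.0211]
orientation: [-3.14, 0.0, -3.049]
ft_force: [0.7, -4.2, -2.4]
grip_width: 0.0179
gripper_force: 59.9
```

arm_command(
  plan=[
    [1,-1,0.5,1,0,0,0],
    [1,0,0,1,0,0,0],
    [1,0,0,0,0,0,0],
  ],
)

```text
time_s: 18.62
ee_pos: [0.5618, -0.1137, 0.0199]
orientation: [-3.139, 0.0, -3.05]
ft_force: [-2.0, -6.0, 4.3]
grip_width: 0.0183
gripper_force: 60.7
```

arm_command(
  plan=[
    [1,0,0,1,0,0,0],
    [1,0,0,0,0,0,0],
  ],
)

```text
time_s: 18.78
ee_pos: [0.5619, -0.1137, 0.0195]
orientation: [-3.139, 0.001, -3.05]
ft_force: [-3.8, -4.8, 9.3]
grip_width: 0.018
gripper_force: 61.4
```

arm_command(
  plan=[
    [1,0,0,1,0,0,0],
    [1,0,0,0,0,0,0],
  ],
)

```text
time_s: 18.95
ee_pos: [0.562, -0.1137, 0.0192]
orientation: [-3.139, 0.001, -3.05]
ft_force: [-5.7, -4.3, 16.4]
grip_width: 0.0176
gripper_force: 62.0
```

```bash
python3 meas.py 2>/dev/null
python3 - <<'E'
import cv2
i=cv2.imread("pics/w8.png")[150:250,280:440]; cv2.imwrite("pics/w8c.png",cv2.resize(i,None,fx=4,fy=4,interpolation=cv2.INTER_NEAREST))
E
```

```text
19.0 [ 0.5620151  -0.11367651  0.01919802] [-3.13913674e+00  1.04894960e-03 -3.04971256e+00] 0.01817872823241515
edge yaw 0.0903943299369292 resid 0.00017175083930079382
mark v 183 10.857142857142858 [ 0.50960498 -0.10383815  0.014     ]
blade v [187, 187, 187, 187] tz 0.01989802044490551
[ 0.50836795 -0.07810507  0.01989802] [ 0.50361876 -0.02665791  0.01989802] yaw 0.09205119903010318
blade near-edge x offset of TCP (mm) 50.15024932752836
```

View pics/w8c.png

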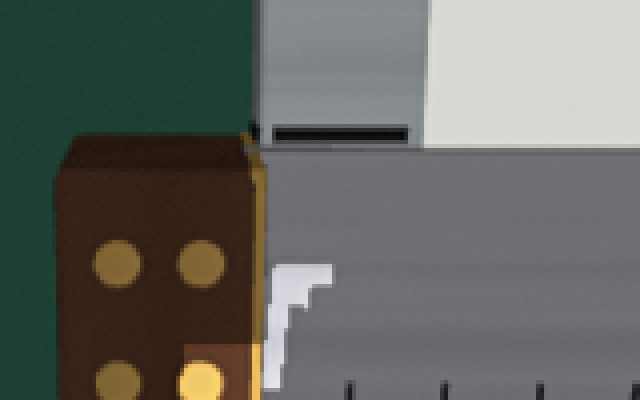

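The crop shows the mark at v≈183.5 just clear of the blade edge at v≈187, so the blade is about 1 mm off the mark, with the brass face tight on the pad. Releasing, then fetching the first jar.

```bash
sed -i 's/d=(M.T@(p0+(tgt-p0)\*i\/n-p)\*1e3).round(1); r=(q.inv/d=(M.T@(p0+(tgt-p0)*i\/n-p)*2e3).round()\/2; r=(q.inv/' h.py
cat >> h.py <<'E'
O=np.array([.511,-.108]); a=.0915; EX=np.array([np.cos(a),np.sin(a)]); EY=np.array([-np.sin(a),np.cos(a)])
J=[(.4278,.2594),(.5062,.2817),(.5719,.2896),(.4155,.3401),(.4953,.3521),(.5587,.362)]
def slot(i,x=-.0177): return O+x*EX+(.020+.0345*i)*EY
def pick(i,z=.012):
    plan([(*J[i],.075,1.662,39),(*J[i],z,1.662,21)],-.2,turn=.11)
def place(i,start):
    P=slot(i); plan([(start[0],start[1],.085,1.662,37),(*P,.075,1.662,39),(*P,.0285,1.662,16)],1,start=start)
E
python3 - <<'E'
from h import *
print(slot(0),slot(5))
plan([(.562,-.114,.1,3.232,40),(.46,.10,.12,2.3,40)]+[(*J[0],.075,1.662,39),(*J[0],.012,1.662,21)],-.2,turn=.11,start=(.562,-.114,.0205,3.233))
place(0,(*J[0],.012,1.662))
E
```

```text
[ 0.4915466  -0.08970096] [0.47578486 0.08207744]
[[-0.2,0,0,-39.5,0,0,0],[-0.2,0,0,-40,0,0,0.001],[-0.2,9,24.5,-2,0,0,0.104],[-0.2,12,24,-2.5,0,0,0.103],[-0.2,14,22,-2,0,0,0.104],[-0.2,16,21,-2.5,0,0,0.103],[-0.2,18.5,19,-2,0,0,0.104],[-0.2,20,16.5,-2.5,0,0,0.103],[-0.2,22,15,-2,0,0,0.104],[-0.2,23,12.5,-2.5,0,0,0.103]]
[[-0.2,24.5,10,-2,0,0,0.104],[-0.2,23.5,13.5,7.5,0,0,0.106],[-0.2,24.5,11.5,7.5,0,0,0.107],[-0.2,26,8.5,7.5,0,0,0.106],[-0.2,26.5,5.5,7.5,0,0,0.106],[-0.2,26.5,3,7.5,0,0,0.107],[-0.2,27.5,-0.5,7.5,0,0,0.106],[-0.2,0,0,16,0,0,0],[-0.2,0,0,15.5,0,0,0],[-0.2,0,0,16,0,0,0]]
[[-0.2,0,0,15.5,0,0,0]]
end [0.4276 0.2596 0.012 ] [3.142 0.    1.662] 21
[[1,0,0,-36.5,0,0,0],[1,0,0,-36.5,0,0,0],[1,-35.5,3,1,0,0,0],[1,-35,3.5,1,0,0,0],[1,-35.5,3,1,0,0,0],[1,-35.5,3,1,0,0,0],[1,-35,3.5,1,0,0,0],[1,-35.5,3,1,0,0,0],[1,-35.5,3,1,0,0,0],[1,-35.5,3.5,1,0,0,0]]
[[1,-35,3,1,0,0,0],[1,-35.5,3,1,0,0,0],[1,0,0,15.5,0,0,0],[1,0,0,15.5,0,0,0],[1,0,0,15.5,0,0,0]]
end [ 0.4914 -0.0898  0.0285] [3.142 0.    1.662] 15
```

arm_command(
  plan=[
    [1,0,0,-1.5,0,0,0],
    [0.2,0,0,0,0,0,0],
    [0,0,0,0,0,0,0],
    [-0.2,0,0,0,0,0,0],
    [-0.2,0,0,0,0,0,0],
    [-0.2,0,0,-15,0,0,0],
    [-0.2,0,0,-30,0,0,0],
    [-0.2,0,0,-35,0,0,0],
  ],
)

```text
time_s: 19.67
ee_pos: [0.5596, -0.1117, 0.0972]
orientation: [3.139, -0.004, -3.049]
ft_force: [-0.3, 0.3, -0.2]
grip_width: 0.0512
gripper_force: 0.0
```

arm_command(
  plan=[
    [-0.2,9,24.5,-2,0,0,0.104],
    [-0.2,12,24,-2.5,0,0,0.103],
    [-0.2,14,22,-2,0,0,0.104],
    [-0.2,16,21,-2.5,0,0,0.103],
    [-0.2,18.5,19,-2,0,0,0.104],
    [-0.2,20,16.5,-2.5,0,0,0.103],
    [-0.2,22,15,-2,0,0,0.104],
    [-0.2,23,12.5,-2.5,0,0,0.103],
    [-0.2,24.5,10,-2,0,0,0.104],
  ],
)

```text
time_s: 20.42
ee_pos: [0.4585, 0.1027, 0.1186]
orientation: [3.141, -0.0, 2.297]
ft_force: [0.1, 1.3, -0.5]
grip_width: 0.0511
gripper_force: 0.0
```

arm_command(
  plan=[
    [-0.2,23.5,13.5,7.5,0,0,0.106],
    [-0.2,24.5,11.5,7.5,0,0,0.107],
    [-0.2,26,8.5,7.5,0,0,0.106],
    [-0.2,26.5,5.5,7.5,0,0,0.106],
    [-0.2,26.5,3,7.5,0,0,0.107],
    [-0.2,27.5,-0.5,7.5,0,0,0.106],
    [-0.2,0,0,0,0,0,0],
    [-0.2,0,0,0,0,0,0],
  ],
)

```text
time_s: 21.08
ee_pos: [0.4256, 0.2618, 0.073]
orientation: [-3.141, 0.0, 1.668]
ft_force: [0.3, -1.0, 0.1]
grip_width: 0.0515
gripper_force: 0.0
```

```bash
cat > look.py <<'E'
from h import *
s=wrist(); st=status.get_state(); print(st["time_s"],st["ee_pos"].round(4),st["orientation"].round(4),st["grip_width"])
im=s["color"]; m=(im.max(2)<70).astype(np.uint8); m=cv2.morphologyEx(m,cv2.MORPH_OPEN,np.ones((7,7)))
for c in cv2.findContours(m,0,2)[0]:
    A=cv2.contourArea(c)
    if 400<A<9000:
        (u,v),r=cv2.minEnclosingCircle(c); print("dark",round(u),round(v),round(r,1),A,onz(s,(u,v),.037).round(4))
t=snapshot("top"); P=stock(t,.028,(335,190,385,300))[1]; print("stock",P.round(3).tolist(), "expect centre",(O+.045*EX-.01*EY).round(3),"got",P.mean(0).round(3))
cv2.imwrite("pics/last.png",s["color"][...,::-1]); cv2.imwrite("pics/lasttop.png",t["color"][...,::-1])
E
python3 look.py; python3 -c "
from h import *
pick(0)"
```

```text
21.1333 [0.426  0.261  0.0733] [-3.1411e+00  3.0000e-04  1.6667e+00] 0.051251804121418054
dark 321 277 29.0 2422.0 [0.4263 0.2602 0.037 ]
dark 473 252 30.7 2159.0 [0.5043 0.2816 0.037 ]
dark 600 250 34.9 3044.0 [0.5706 0.2893 0.037 ]
dark 566 116 20.2 670.5 [0.5341 0.3526 0.037 ]
dark 310 119 33.5 3170.5 [0.4132 0.3395 0.037 ]
dark 482 110 37.4 3411.0 [0.494  0.3515 0.037 ]
dark 615 98 40.4 3222.5 [0.5551 0.3625 0.037 ]
stock [[0.6, -0.1, 0.028], [0.603, -0.118, 0.028], [0.516, -0.127, 0.028], [0.514, -0.108, 0.028]] expect centre [ 0.557 -0.114] got [ 0.558 -0.113  0.028]
[[-0.2,-1,1.5,-1.5,0,0,0.003],[-0.2,0,0,21,0,0,0],[-0.2,0,0,21,0,0,0],[-0.2,0,0,21,0,0,0]]
end [0.4279 0.2596 0.012 ] [-3.141  0.     1.662] 4
```

The square is staying put, and the first jar measures within 2 mm of the earlier estimate. Picking it.

arm_command(
  plan=[
    [-0.2,-1,0.5,21,0,0,0.004],
    [-0.2,0,0,20,0,0,0],
    [-0.2,0,0,20,0,0,0],
    [0,0,0,0,0,0,0],
    [1,0,0,0,0,0,0],
    [1,0,0,0,0,0,0],
    [1,0,0,0,0,0,0],
    [1,0,0,0,0,0,0],
  ],
  grip_force=35,
)

```text
time_s: 21.85
ee_pos: [0.4282, 0.2603, 0.0139]
orientation: [3.139, -0.001, 1.66]
ft_force: [0.4, 0.3, 0.4]
grip_width: 0.0306
gripper_force: 35.8
```

```bash
python3 -c "
from h import *
st=status.get_state(); print(st['ee_pos'],st['orientation'],st['grip_width'],st['gripper_force'])
place(0,(*st['ee_pos'],st['orientation'][2]))"
```

```text
[0.42819137 0.26030996 0.01386369] [ 3.13924750e+00 -1.19240016e-03  1.65975665e+00] 0.030638284241142302 35.816412661224604
[[1,0,0,-35.5,0,0,-0.001],[1,0,0,-35.5,0,0,-0.001],[1,-35.5,3,1,0,0,0],[1,-35.5,3.5,1,0,0,0],[1,-35.5,3,1,0,0,0],[1,-35,3,1,0,0,0],[1,-35.5,3,1,0,0,0],[1,-35.5,3.5,1,0,0,0],[1,-35.5,3,1,0,0,0],[1,-35.5,3,1,0,0,0]]
[[1,-35.5,3,1,0,0,0],[1,-35.5,3.5,1,0,0,0],[1,0,0,15.5,0,0,0],[1,0,0,15.5,0,0,0],[1,0,0,15.5,0,0,0]]
end [ 0.4918 -0.0899  0.0284] [3.142 0.    1.662] 15
```

arm_command(
  plan=[
    [1,0,0,-35.5,0,0,-0.001],
    [1,0,0,-35.5,0,0,-0.001],
    [1,-35.5,3,1,0,0,0],
    [1,-35.5,3.5,1,0,0,0],
    [1,-35.5,3,1,0,0,0],
    [1,-35,3,1,0,0,0],
    [1,-35.5,3,1,0,0,0],
    [1,-35.5,3.5,1,0,0,0],
    [1,-35.5,3,1,0,0,0],
    [1,-35.5,3,1,0,0,0],
  ],
)

```text
time_s: 22.68
ee_pos: [0.4785, -0.0219, 0.0766]
orientation: [3.139, -0.0, 1.662]
ft_force: [0.4, 0.3, -0.1]
grip_width: 0.0302
gripper_force: 35.9
```

arm_command(
  plan=[
    [1,-35.5,3,1,0,0,0],
    [1,-35.5,3.5,1,0,0,0],
    [1,0,0,0,0,0,0],
    [1,0,0,0,0,0,0],
  ],
)

```text
time_s: 23.02
ee_pos: [0.4914, -0.092, 0.0742]
orientation: [3.14, 0.0, 1.658]
ft_force: [0.6, 0.2, 0.1]
grip_width: 0.0303
gripper_force: 35.9
```

Run:
```python
from h import *
s=wrist(); save(s,"w9"); st=status.get_state(); print(st["ee_pos"],st["orientation"],slot(0))
im=s["color"]; g=cv2.cvtColor(im,cv2.COLOR_RGB2GRAY).astype(int)
print("proj slot",proj(s,[[*slot(0),.014]]), "blade near edge proj",proj(s,[[*(O+.1*EY),.018],[*(O+.19*EY),.018]]))
```

```text
[ 0.49089575 -0.09069513  0.0740339 ] [ 3.14056939e+00 -4.89994800e-04  1.66028821e+00] [ 0.4915466  -0.08970096]
proj slot [[320.34665105 255.96424143]] blade near edge proj [[353.33575625 113.9239056 ]
 [357.43677725 -92.14707924]]
```

View pics/w9.png

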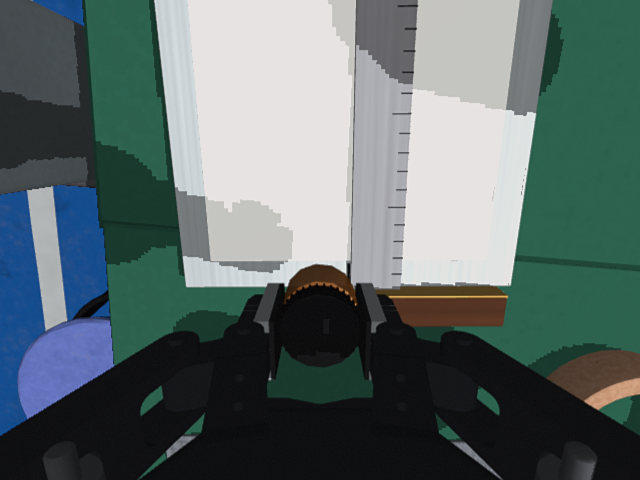

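The view shows the jar held over the slot, with the blade's near edge at u≈353 for v≈114, matching the predicted 353. Lowering.

arm_command(
  plan=[
    [1,1,0,15,0,0,0],
    [1,0,0,15,0,0,0],
    [1,0,0,13,0,0,0],
    [1,0,0,3,0,0,0],
    [1,0,0,2,0,0,0],
    [1,0,0,0,0,0,0],
  ],
)

```text
time_s: 23.57
ee_pos: [0.4906, -0.0883, 0.0257]
orientation: [3.141, -0.0, 1.663]
ft_force: [0.3, 0.8, -0.1]
grip_width: 0.0303
gripper_force: 35.9
```

arm_command(
  plan=[
    [1,0,0,1,0,0,0],
    [1,0,0,0,0,0,0],
  ],
)

```text
time_s: 23.73
ee_pos: [0.4914, -0.0891, 0.0252]
orientation: [3.14, 0.0, 1.662]
ft_force: [-0.7, 0.1, -0.5]
grip_width: 0.0303
gripper_force: 35.9
```

arm_command(
  plan=[
    [1,0,0,0.5,0,0,0],
    [0.3,0,0,0,0,0,0],
    [0,0,0,0,0,0,0],
    [-0.2,0,0,0,0,0,0],
    [-0.2,0,0,-8,0,0,0],
    [-0.2,0,0,-20,0,0,0],
    [-0.2,0,0,-25,0,0,0],
    [-0.2,0,0,0,0,0,0],
  ],
)

```text
time_s: 24.4
ee_pos: [0.4936, -0.0898, 0.0815]
orientation: [3.135, 0.001, 1.662]
ft_force: [1.7, -0.5, 0.6]
grip_width: 0.0512
gripper_force: 0.0
```

```bash
python3 look.py|head -1
python3 - <<'E'
from h import *
s=wrist(); im=s["color"]; print("proj jar top",proj(s,[[*slot(0),.048]]))
m=(im.max(2)<70).astype(np.uint8); m=cv2.morphologyEx(m,cv2.MORPH_OPEN,np.ones((7,7)))
for c in cv2.findContours(m,0,2)[0]:
    (u,v),r=cv2.minEnclosingCircle(c)
    if 280<u<360 and r<60: 
        p=onz(s,(u,v),.048); d=p[:2]-O; print(u,v,r,"sq x,y",d@EX,d@EY)
pick(1)
E
```

```text
24.45 [ 0.4931 -0.0898  0.0799] [3.1361e+00 1.2000e-03 1.6618e+00] 0.05102033169713827
proj jar top [[319.06035192 277.6486026 ]]
318.5 238.0 8.077847480773926 sq x,y -0.017964750639851132 0.041333045475195965
[[-0.2,37,5,0.5,0,0,0],[-0.2,36.5,5,0,0,0,0],[-0.2,37,4.5,0.5,0,0,0],[-0.2,36.5,5,0,0.001,0,0],[-0.2,37,5,0.5,0,0,0],[-0.2,37,5,0,0,0,0],[-0.2,36.5,4.5,0.5,0,0,0],[-0.2,37,5,0,0,0,0],[-0.2,37,5,0.5,0,0,0],[-0.2,36.5,5,0,0,0,0]]
[[-0.2,0,0,16,0,0,0],[-0.2,0,0,15.5,0,0,0],[-0.2,0,0,16,0,0,0],[-0.2,0,0,15.5,0,0,0]]
end [0.5063 0.2816 0.012 ] [3.141 0.    1.662] 14Traceback (most recent call last):
  File "look.py", line 8, in <module>
    t=snapshot("top"); P=stock(t,.028,(335,190,385,300))[1]; print("stock",P.round(3).tolist(), "expect centre",(O+.045*EX-.01*EY).round(3),"got",P.mean(0).round(3))
                         ~~~~~^^^^^^^^^^^^^^^^^^^^^^^^^^
  File "h.py", line 58, in stock
    c=max(cv2.findContours(m,0,2)[0],key=cv2.contourArea); b=cv2.boxPoints(cv2.minAreaRect(c))
ValueError: max() iterable argument is empty
```

arm_command(
  plan=[
    [-0.2,37,5,0,0,0,0],
    [-0.2,37,5,0,0,0,0],
    [-0.2,37,5,0,0,0,0],
    [-0.2,37,5,0,0,0,0],
    [-0.2,37,5,0,0,0,0],
    [-0.2,37,5,0,0,0,0],
    [-0.2,37,4.5,0,0,0,0],
    [-0.2,37,4.5,0,0,0,0],
    [-0.2,36,4.5,0,0,0,0],
    [-0.2,36,4.5,0,0,0,0],
  ],
)

```text
time_s: 25.38
ee_pos: [0.5038, 0.283, 0.0759]
orientation: [-3.14, 0.001, 1.662]
ft_force: [0.5, 0.4, -0.5]
grip_width: 0.0511
gripper_force: 0.0
```

arm_command(
  plan=[
    [-0.2,0,0,2,0,0,0],
    [-0.2,0,0,0,0,0,0],
  ],
)

```text
time_s: 25.55
ee_pos: [0.5039, 0.2828, 0.0736]
orientation: [-3.14, 0.001, 1.665]
ft_force: [-1.1, -0.6, 0.4]
grip_width: 0.0515
gripper_force: 0.0
```

```bash
cat > topj.py <<'E'
from h import *
t=snapshot("top"); P=stock(t,.028,(335,190,385,300))[1]; d=P.mean(0)[:2]-O; print("stock centre sq",(d@EX).round(4),(d@EY).round(4),"yaw",[np.arctan2(*(P[i]-P[i-1])[1::-1]).round(3) for i in range(4)])
im=t["color"]; m=(im.max(2)<60).astype(np.uint8); m[:,:262]=0; m[:,352:]=0; m[:205]=0; m[295:]=0
for c in cv2.findContours(m,0,2)[0]:
    A=cv2.contourArea(c)
    if A>25:
        (u,v),r=cv2.minEnclosingCircle(c); d=onz(t,(u,v),.048)[:2]-O; print("padjar",round(u,1),round(v,1),round(r,1),A,"sq",(d@EX).round(4),(d@EY).round(4))
E
python3 look.py; python3 topj.py; python3 -c "
from h import *
pick(1)"
```

```text
25.6 [0.5037 0.2813 0.0737] [-3.1395e+00  1.4000e-03  1.6634e+00] 0.051232802925981605
dark 325 273 29.4 2440.5 [0.5063 0.2834 0.037 ]
dark 448 271 30.4 2597.5 [0.572  0.2904 0.037 ]
dark 64 209 17.1 419.0 [0.3703 0.3051 0.037 ]
dark 151 148 36.0 3383.5 [0.4153 0.3396 0.037 ]
dark 316 137 32.4 3025.0 [0.4951 0.3523 0.037 ]
dark 450 129 35.7 3375.0 [0.5591 0.3623 0.037 ]
stock [[0.6, -0.1, 0.028], [0.602, -0.118, 0.028], [0.516, -0.127, 0.028], [0.514, -0.108, 0.028]] expect centre [ 0.557 -0.114] got [ 0.558 -0.113  0.028]
stock centre sq 0.0464 -0.0097 yaw [np.float64(0.102), np.float64(-1.452), np.float64(-3.042), np.float64(1.687)]
padjar 348.3 250.0 5.7 66.5 sq -0.0168 0.0206
padjar 276.0 207.0 10.2 152.5 sq 0.1212 0.1986
[[-0.2,1.5,2,-0.5,-0.002,0.001,-0.001],[-0.2,0,0,21,0,0,0],[-0.2,0,0,21,0,0,0],[-0.2,0,0,21,0,0,0]]
end [0.506  0.2818 0.0118] [3.141 0.    1.662] 4
```

The first jar stands at square-frame (−16.8, 20.6) mm, as intended. On to jar 2, picking and placing in one chain.

Run:
```python
from h import *
print(slot(1)); place(1,(.506,.2830,.0125,1.663))
for i,j in [(2,2),(3,3),(4,4),(5,5)]:
    P=slot(i-1); print("return to",j); plan([(*J[j],.075,1.662,39)],-.2,start=(*P,.075,1.662))
```

```text
[ 0.48839425 -0.05534528]
[[1,0,0,-36.5,0,0,0],[1,0,0,-36,0,0,0.001],[1,-37.5,-5.5,1,0,0,0],[1,-37,-5,1,0,0,0],[1,-37.5,-5.5,1.5,0,0,0],[1,-37,-5.5,1,0,0,0],[1,-37.5,-5.5,1,0,0,0],[1,-37,-5,1,0,0,0],[1,-37.5,-5.5,1.5,0,0,0],[1,-37,-5.5,1,0,0,0]]
[[1,-37.5,-5.5,1,0,0,0],[1,0,0,15.5,0,0,0],[1,0,0,15.5,0,0,0],[1,0,0,15.5,0,0,0]]
end [ 0.4883 -0.0555  0.0285] [3.142 0.    1.662] 14
return to 2
[[-0.2,33.5,11.5,0,0,0,0],[-0.2,33.5,11.5,0,0,0,0],[-0.2,34,11.5,0,0,0,0],[-0.2,33.5,11.5,0,0,0,0],[-0.2,33.5,11.5,0,0,0,0],[-0.2,33.5,11,0,0,0,0],[-0.2,33.5,11.5,0,0,0,0],[-0.2,33.5,11.5,0,0,0,0],[-0.2,34,11.5,0,0,0,0],[-0.2,33.5,11.5,0,0,0,0]]
end [0.5718 0.2897 0.075 ] [3.142 0.    1.662] 10
return to 3
[[-0.2,36.5,-3.5,0,0,0,0],[-0.2,36.5,-4,0,0,0,0],[-0.2,37,-3.5,0,0,0,0],[-0.2,36.5,-3.5,0,0,0,0],[-0.2,36.5,-4,0,0,0,0],[-0.2,36.5,-3.5,0,0,0,0],[-0.2,36.5,-3.5,0,0,0,0],[-0.2,37,-4,0,0,0,0],[-0.2,36.5,-3.5,0,0,0,0],[-0.2,36.5,-3.5,0,0,0,0]]
end [0.4156 0.3402 0.075 ] [3.142 0.    1.662] 10
return to 4
[[-0.2,37.5,5,0,0,0,0],[-0.2,37,5,0,0,0,0],[-0.2,37.5,4.5,0,0,0,0],[-0.2,37.5,5,0,0,0,0],[-0.2,37,5,0,0,0,0],[-0.2,37.5,5,0,0,0,0],[-0.2,37.5,4.5,0,0,0,0],[-0.2,37.5,5,0,0,0,0],[-0.2,37,5,0,0,0,0]]
end [0.4953 0.352  0.075 ] [3.142 0.    1.662] 9
return to 5
[[-0.2,34,12,0,0,0,0],[-0.2,34,12,0,0,0,0],[-0.2,34,12,0,0,0,0],[-0.2,34,12,0,0,0,0],[-0.2,34,12,0,0,0,0],[-0.2,34,12,0,0,0,0],[-0.2,34,12,0,0,0,0],[-0.2,33.5,12,0,0,0,0],[-0.2,34,12,0,0,0,0]]
end [0.5587 0.3618 0.075 ] [3.142 0.    1.662] 9
```

arm_command(
  plan=[
    [-0.2,1.5,2.5,21,0,0,0],
    [-0.2,0,0,20,0,0,0],
    [-0.2,0,0,20,0,0,0],
    [0,0,0,0,0,0,0],
    [1,0,0,0,0,0,0],
    [1,0,0,0,0,0,0],
    [1,0,0,0,0,0,0],
    [1,0,0,0,0,0,0],
  ],
)

```text
time_s: 26.37
ee_pos: [0.5084, 0.2835, 0.0155]
orientation: [3.139, -0.001, 1.662]
ft_force: [0.1, 0.1, -0.6]
grip_width: 0.0302
gripper_force: 36.1
```

arm_command(
  plan=[
    [1,0,0,-36.5,0,0,0],
    [1,0,0,-36,0,0,0.001],
    [1,-37.5,-5.5,1,0,0,0],
    [1,-37,-5,1,0,0,0],
    [1,-37.5,-5.5,1.5,0,0,0],
    [1,-37,-5.5,1,0,0,0],
    [1,-37.5,-5.5,1,0,0,0],
    [1,-37,-5,1,0,0,0],
    [1,-37.5,-5.5,1.5,0,0,0],
    [1,-37,-5.5,1,0,0,0],
  ],
)

```text
time_s: 27.2
ee_pos: [0.4916, -0.0191, 0.0786]
orientation: [3.139, 0.0, 1.661]
ft_force: [1.3, -0.6, -0.3]
grip_width: 0.0301
gripper_force: 36.2
```

arm_command(
  plan=[
    [1,-37.5,-5.5,1,0,0,0],
    [1,0,0,0,0,0,0],
    [1,0,0,0,0,0,0],
    [1,0,0,0,0,0,0],
  ],
)

```text
time_s: 27.53
ee_pos: [0.4897, -0.0551, 0.0772]
orientation: [3.14, -0.001, 1.66]
ft_force: [-0.1, 1.0, 0.4]
grip_width: 0.0302
gripper_force: 36.2
```

arm_command(
  plan=[
    [1,0,-1,16,0,0,0],
    [1,0,0,16,0,0,0],
    [1,0,0,13,0,0,0],
    [1,0,0,3,0,0,0],
    [1,0,0,2,0,0,0],
    [1,0,0,0,0,0,0],
    [1,0,0,0,0,0,0],
  ],
)

```text
time_s: 28.12
ee_pos: [0.489, -0.0547, 0.0273]
orientation: [3.14, -0.0, 1.662]
ft_force: [-0.2, 0.2, 0.1]
grip_width: 0.0301
gripper_force: 36.2
```

arm_command(
  plan=[
    [1,0,0,0.5,0,0,0],
    [1,0,0,0,0,0,0],
  ],
)

```text
time_s: 28.28
ee_pos: [0.4889, -0.0552, 0.0267]
orientation: [3.14, 0.0, 1.661]
ft_force: [0.1, -0.1, -0.3]
grip_width: 0.0304
gripper_force: 36.2
```

arm_command(
  plan=[
    [1,0,0,0.5,0,0,0],
    [0.3,0,0,0,0,0,0],
    [0,0,0,0,0,0,0],
    [-0.2,0,0,0,0,0,0],
    [-0.2,0,0,-8,0,0,0],
    [-0.2,0,0,-20,0,0,0],
    [-0.2,0,0,-22,0,0,0],
  ],
)

```text
time_s: 28.87
ee_pos: [0.487, -0.0552, 0.0756]
orientation: [-3.139, -0.001, 1.661]
ft_force: [0.1, 0.3, 0.2]
grip_width: 0.0512
gripper_force: 0.0
```

arm_command(
  plan=[
    [-0.2,33.5,11.5,0,0,0,0],
    [-0.2,33.5,11.5,0,0,0,0],
    [-0.2,34,11.5,0,0,0,0],
    [-0.2,33.5,11.5,0,0,0,0],
    [-0.2,33.5,11.5,0,0,0,0],
    [-0.2,33.5,11,0,0,0,0],
    [-0.2,33.5,11.5,0,0,0,0],
    [-0.2,33.5,11.5,0,0,0,0],
    [-0.2,34,11.5,0,0,0,0],
    [-0.2,33.5,11.5,0,0,0,0],
  ],
)

```text
time_s: 29.7
ee_pos: [0.5722, 0.2915, 0.0763]
orientation: [3.141, -0.0, 1.661]
ft_force: [0.1, -0.4, -0.3]
grip_width: 0.0513
gripper_force: 0.0
```

arm_command(
  plan=[
    [-0.2,0,0,0,0,0,0],
    [-0.2,0,0,0,0,0,0],
  ],
)

```text
time_s: 29.87
ee_pos: [0.5722, 0.2915, 0.0759]
orientation: [3.141, -0.0, 1.664]
ft_force: [-0.1, -1.0, -0.4]
grip_width: 0.0514
gripper_force: 0.0
```

```bash
python3 look.py; python3 topj.py; python3 -c "
from h import *
pick(2); print(slot(2)); place(2,(.572,.2900,.014,1.662))"
```

```text
29.9167 [0.5717 0.2899 0.0757] [-3.1415e+00  4.0000e-04  1.6621e+00] 0.051321031329707695
dark 322 273 28.9 2408.0 [0.5731 0.2911 0.037 ]
dark 23 150 36.3 2889.0 [0.4202 0.3415 0.037 ]
dark 179 143 35.0 3238.5 [0.4967 0.3523 0.037 ]
dark 308 133 31.9 2961.0 [0.5598 0.3629 0.037 ]
stock [[0.6, -0.1, 0.028], [0.603, -0.118, 0.028], [0.516, -0.127, 0.028], [0.514, -0.108, 0.028]] expect centre [ 0.557 -0.114] got [ 0.558 -0.113  0.028]
stock centre sq 0.0464 -0.0097 yaw [np.float64(0.102), np.float64(-1.452), np.float64(-3.042), np.float64(1.687)]
padjar 335.7 251.7 5.4 75.0 sq -0.0172 0.0545
padjar 348.0 250.0 5.4 65.5 sq -0.0167 0.0215
padjar 275.5 207.0 9.7 150.0 sq 0.1213 0.1999
[[-0.2,1,0.5,0.5,-0.001,0.001,-0.002],[-0.2,0,0,16,0,0,0],[-0.2,0,0,15.5,0,0,0],[-0.2,0,0,16,0,0,0],[-0.2,0,0,15.5,0,0,0]]
end [0.5719 0.2895 0.0122] [ 3.141 -0.     1.662] 5
[ 0.4852419 -0.0209896]
[[1,0,0,-35.5,0,0,0],[1,0,0,-35.5,0,0,0],[1,-33.5,-12.5,1,0,0,0],[1,-33.5,-13,1,0,0,0],[1,-33.5,-12.5,1.5,0,0,0],[1,-33.5,-13,1,0,0,0],[1,-33.5,-12.5,1,0,0,0],[1,-33.5,-13,1,0,0,0],[1,-33.5,-12.5,1.5,0,0,0],[1,-34,-13,1,0,0,0]]
[[1,-33.5,-12.5,1,0,0,0],[1,0,0,15.5,0,0,0],[1,0,0,15.5,0,0,0],[1,0,0,15.5,0,0,0]]
end [ 0.4855 -0.0212  0.0285] [3.142 0.    1.662] 14
```

arm_command(
  plan=[
    [-0.2,0.5,0.5,21,0,0,0],
    [-0.2,0,0,21,0,0,0],
    [-0.2,0,0,20,0,0,0],
    [0,0,0,0,0,0,0],
    [1,0,0,0,0,0,0],
    [1,0,0,0,0,0,0],
    [1,0,0,0,0,0,0],
    [1,0,0,0,0,0,0],
  ],
)

```text
time_s: 30.68
ee_pos: [0.5736, 0.2905, 0.0152]
orientation: [3.139, -0.001, 1.661]
ft_force: [-0.0, 0.1, -0.3]
grip_width: 0.0302
gripper_force: 36.2
```

arm_command(
  plan=[
    [1,0,0,-35.5,0,0,0],
    [1,0,0,-35.5,0,0,0],
    [1,-33.5,-12.5,1,0,0,0],
    [1,-33.5,-13,1,0,0,0],
    [1,-33.5,-12.5,1.5,0,0,0],
    [1,-33.5,-13,1,0,0,0],
    [1,-33.5,-12.5,1,0,0,0],
    [1,-33.5,-13,1,0,0,0],
    [1,-33.5,-12.5,1.5,0,0,0],
    [1,-34,-13,1,0,0,0],
  ],
)

```text
time_s: 31.52
ee_pos: [0.4951, 0.0122, 0.0766]
orientation: [3.139, -0.0, 1.661]
ft_force: [-0.6, 0.4, 0.6]
grip_width: 0.0303
gripper_force: 36.3
```

arm_command(
  plan=[
    [1,-33.5,-12.5,1,0,0,0],
    [1,0,0,0,0,0,0],
    [1,0,0,0,0,0,0],
    [1,0,0,0,0,0,0],
  ],
)

```text
time_s: 31.85
ee_pos: [0.4865, -0.0208, 0.0754]
orientation: [3.139, -0.0, 1.66]
ft_force: [-0.6, -0.4, -0.2]
grip_width: 0.0304
gripper_force: 36.3
```

arm_command(
  plan=[
    [1,0,-1,16,0,0,0],
    [1,0,0,16,0,0,0],
    [1,0,0,12,0,0,0],
    [1,0,0,3,0,0,0],
    [1,0,0,1.5,0,0,0],
    [1,0,0,0.5,0,0,0],
    [1,0,0,0,0,0,0],
  ],
)

```text
time_s: 32.43
ee_pos: [0.4855, -0.0204, 0.0262]
orientation: [3.14, -0.0, 1.662]
ft_force: [0.2, 0.2, -0.9]
grip_width: 0.0304
gripper_force: 36.3
```

arm_command(
  plan=[
    [1,0,0,0.5,0,0,0],
    [0.3,0,0,0,0,0,0],
    [0,0,0,0,0,0,0],
    [-0.2,0,0,0,0,0,0],
    [-0.2,0,0,-8,0,0,0],
    [-0.2,0,0,-20,0,0,0],
    [-0.2,0,0,-22,0,0,0],
  ],
)

```text
time_s: 33.02
ee_pos: [0.4834, -0.021, 0.0752]
orientation: [-3.139, -0.001, 1.661]
ft_force: [0.9, 0.3, 0.9]
grip_width: 0.0514
gripper_force: 0.0
```

arm_command(
  plan=[
    [-0.2,36.5,-3.5,0,0,0,0],
    [-0.2,36.5,-4,0,0,0,0],
    [-0.2,37,-3.5,0,0,0,0],
    [-0.2,36.5,-3.5,0,0,0,0],
    [-0.2,36.5,-4,0,0,0,0],
    [-0.2,36.5,-3.5,0,0,0,0],
    [-0.2,36.5,-3.5,0,0,0,0],
    [-0.2,37,-4,0,0,0,0],
    [-0.2,36.5,-3.5,0,0,0,0],
    [-0.2,36.5,-3.5,0,0,0,0],
  ],
)

```text
time_s: 33.85
ee_pos: [0.4149, 0.3421, 0.076]
orientation: [3.14, -0.001, 1.661]
ft_force: [1.0, 0.4, 0.5]
grip_width: 0.051
gripper_force: 0.0
```

arm_command(
  plan=[
    [-0.2,0,0,0,0,0,0],
    [-0.2,0,0,0,0,0,0],
  ],
)

```text
time_s: 34.02
ee_pos: [0.415, 0.342, 0.0756]
orientation: [3.14, -0.001, 1.664]
ft_force: [0.1, -0.9, -0.5]
grip_width: 0.0513
gripper_force: 0.0
```

```bash
python3 look.py; python3 topj.py; python3 -c "
from h import *
pick(3); print(slot(3)); place(3,(*J[3],.014,1.662))"
```

```text
34.0667 [0.4151 0.3405 0.0754] [3.1411e+00 3.0000e-04 1.6625e+00] 0.051262418741375916
dark 317 273 28.6 2370.0 [0.4132 0.3415 0.037 ]
dark 466 266 30.2 2480.0 [0.4932 0.3531 0.037 ]
dark 586 258 33.9 2156.5 [0.5568 0.3635 0.037 ]
stock [[0.6, -0.1, 0.028], [0.603, -0.118, 0.028], [0.516, -0.127, 0.028], [0.514, -0.108, 0.028]] expect centre [ 0.557 -0.114] got [ 0.558 -0.113  0.028]
stock centre sq 0.0466 -0.0097 yaw [np.float64(0.102), np.float64(-1.452), np.float64(-3.042), np.float64(1.687)]
padjar 322.0 253.0 5.4 73.5 sq -0.0165 0.0908
padjar 335.8 251.8 5.3 74.0 sq -0.0175 0.0543
padjar 348.2 250.2 5.5 66.0 sq -0.0173 0.0209
padjar 276.0 206.5 10.1 154.0 sq 0.1225 0.1984
[[-0.2,1,0.5,0,0,0,-0.002],[-0.2,0,0,16,0,0,0],[-0.2,0,0,15.5,0,0,0],[-0.2,0,0,16,0,0,0],[-0.2,0,0,15.5,0,0,0]]
end [0.4157 0.3401 0.0122] [3.142 0.    1.662] 5
[0.48208955 0.01336608]
[[1,0,0,-35.5,0,0,0],[1,0,0,-35.5,0,0,0],[1,-37,4,1,0,0,0],[1,-36.5,4,1,0,0,0],[1,-37,4,1.5,0,0,0],[1,-37,4,1,0,0,0],[1,-36.5,4.5,1,0,0,0],[1,-37,4,1,0,0,0],[1,-37,4,1.5,0,0,0],[1,-36.5,4,1,0,0,0]]
[[1,-37,4,1,0,0,0],[1,0,0,15.5,0,0,0],[1,0,0,15.5,0,0,0],[1,0,0,15.5,0,0,0]]
end [0.482  0.0133 0.0285] [3.142 0.    1.662] 14
```

arm_command(
  plan=[
    [-0.2,0.5,-0.5,21,0,0,0],
    [-0.2,0,0,21,0,0,0],
    [-0.2,0,0,20,0,0,0],
    [0,0,0,0,0,0,0],
    [1,0,0,0,0,0,0],
    [1,0,0,0,0,0,0],
    [1,0,0,0,0,0,0],
    [1,0,0,0,0,0,0],
  ],
)

```text
time_s: 34.83
ee_pos: [0.4158, 0.3412, 0.0144]
orientation: [3.139, -0.001, 1.66]
ft_force: [-0.7, 0.0, -0.9]
grip_width: 0.0304
gripper_force: 36.3
```

arm_command(
  plan=[
    [1,0,0,-35.5,0,0,0],
    [1,0,0,-35.5,0,0,0],
    [1,-37,4,1,0,0,0],
    [1,-36.5,4,1,0,0,0],
    [1,-37,4,1.5,0,0,0],
    [1,-37,4,1,0,0,0],
    [1,-36.5,4.5,1,0,0,0],
    [1,-37,4,1,0,0,0],
    [1,-37,4,1.5,0,0,0],
    [1,-36.5,4,1,0,0,0],
  ],
)

```text
time_s: 35.67
ee_pos: [0.4743, 0.0486, 0.0761]
orientation: [3.139, -0.0, 1.661]
ft_force: [1.4, 0.3, 0.9]
grip_width: 0.0301
gripper_force: 36.4
```

arm_command(
  plan=[
    [1,-37,4,1,0,0,0],
    [1,0,0,0,0,0,0],
    [1,0,0,0,0,0,0],
    [1,0,0,0,0,0,0],
  ],
)

```text
time_s: 36.0
ee_pos: [0.4812, 0.014, 0.0746]
orientation: [3.14, -0.001, 1.66]
ft_force: [0.4, 0.6, 0.6]
grip_width: 0.0303
gripper_force: 36.4
```

arm_command(
  plan=[
    [1,-1,0.5,16,0,0,0],
    [1,0,0,16,0,0,0],
    [1,0,0,12,0,0,0],
    [1,0,0,3,0,0,0],
    [1,0,0,1.5,0,0,0],
    [1,0,0,0.5,0,0,0],
    [1,0,0,0,0,0,0],
  ],
)

```text
time_s: 36.58
ee_pos: [0.4821, 0.0135, 0.0257]
orientation: [3.14, -0.0, 1.662]
ft_force: [1.0, 0.4, -0.7]
grip_width: 0.0302
gripper_force: 36.4
```

arm_command(
  plan=[
    [1,0,0,0.5,0,0,0],
    [0.3,0,0,0,0,0,0],
    [0,0,0,0,0,0,0],
    [-0.2,0,0,0,0,0,0],
    [-0.2,0,0,-8,0,0,0],
    [-0.2,0,0,-20,0,0,0],
    [-0.2,0,0,-22,0,0,0],
  ],
)

```text
time_s: 37.17
ee_pos: [0.4803, 0.0128, 0.0747]
orientation: [-3.139, -0.0, 1.661]
ft_force: [0.5, -0.4, -1.5]
grip_width: 0.0512
gripper_force: 0.0
```

arm_command(
  plan=[
    [-0.2,37.5,5,0,0,0,0],
    [-0.2,37,5,0,0,0,0],
    [-0.2,37.5,4.5,0,0,0,0],
    [-0.2,37.5,5,0,0,0,0],
    [-0.2,37,5,0,0,0,0],
    [-0.2,37.5,5,0,0,0,0],
    [-0.2,37.5,4.5,0,0,0,0],
    [-0.2,37.5,5,0,0,0,0],
    [-0.2,37,5,0,0,0,0],
    [-0.2,0,0,0,0,0,0],
  ],
)

```text
time_s: 38.0
ee_pos: [0.4959, 0.3583, 0.0757]
orientation: [3.138, -0.005, 1.666]
ft_force: [0.5, -0.4, 1.2]
grip_width: 0.0515
gripper_force: 0.0
```

arm_command(
  plan=[
    [-0.2,0,0,0,0,0,0],
    [-0.2,0,0,0,0,0,0],
  ],
)

```text
time_s: 38.17
ee_pos: [0.4948, 0.3511, 0.0747]
orientation: [-3.141, 0.001, 1.661]
ft_force: [-0.6, -0.3, -0.0]
grip_width: 0.0514
gripper_force: 0.0
```

```bash
python3 look.py; python3 topj.py; python3 -c "
from h import *
pick(4); print(slot(4)); place(4,(*J[4],.014,1.662))"
```

```text
38.2167 [0.4949 0.3505 0.0747] [-3.1414e+00  6.0000e-04  1.6604e+00] 0.05149889151502647
dark 321 268 29.4 2431.0 [0.4949 0.3538 0.037 ]
dark 440 260 30.2 2581.0 [0.5581 0.3643 0.037 ]
dark 48 293 75.4 7218.0 [0.3474 0.326  0.037 ]
stock [[0.6, -0.1, 0.028], [0.603, -0.118, 0.028], [0.516, -0.127, 0.028], [0.514, -0.108, 0.028]] expect centre [ 0.557 -0.114] got [ 0.558 -0.113  0.028]
stock centre sq 0.0466 -0.0095 yaw [np.float64(0.102), np.float64(-1.452), np.float64(-3.042), np.float64(1.687)]
padjar 309.8 254.8 5.3 71.5 sq -0.0173 0.1234
padjar 322.0 253.1 5.2 71.5 sq -0.0169 0.0908
padjar 335.8 251.8 5.3 74.0 sq -0.0175 0.0543
padjar 348.2 250.2 5.5 66.0 sq -0.0173 0.0209
padjar 301.5 212.5 6.7 25.5 sq 0.0983 0.1323
padjar 275.5 207.0 9.7 152.5 sq 0.1213 0.1999
[[-0.2,2,0.5,0,0,0,-0.003],[-0.2,0,0,21,0,0,0],[-0.2,0,0,21,0,0,0],[-0.2,0,0,21,0,0,0]]
end [0.4954 0.3521 0.0118] [-3.142  0.     1.662] 4
[0.47893721 0.04772176]
[[1,0,0,-35.5,0,0,0],[1,0,0,-35.5,0,0,0],[1,-37.5,-5.5,1.5,0,0,0],[1,-38,-5.5,1,0,0,0],[1,-37.5,-5.5,1.5,0,0,0],[1,-38,-5.5,1,0,0,0],[1,-37.5,-5.5,1,0,0,0],[1,-37.5,-5.5,1.5,0,0,0],[1,-38,-5.5,1,0,0,0],[1,-37.5,-5.5,1.5,0,0,0]]
[[1,0,0,15.5,0,0,0],[1,0,0,15.5,0,0,0],[1,0,0,15.5,0,0,0]]
end [0.4789 0.0478 0.0285] [3.142 0.    1.662] 13
```

arm_command(
  plan=[
    [-0.2,2,0.5,20,0,0,0],
    [-0.2,0,0,20,0,0,0],
    [-0.2,0,0,20,0,0,0],
    [0,0,0,0,0,0,0],
    [1,0,0,0,0,0,0],
    [1,0,0,0,0,0,0],
    [1,0,0,0,0,0,0],
    [1,0,0,0,0,0,0],
  ],
)

```text
time_s: 38.98
ee_pos: [0.4965, 0.354, 0.0161]
orientation: [3.139, -0.001, 1.661]
ft_force: [0.3, 0.5, 0.4]
grip_width: 0.0305
gripper_force: 36.0
```

arm_command(
  plan=[
    [1,0,0,-35.5,0,0,0],
    [1,0,0,-35.5,0,0,0],
    [1,-37.5,-5.5,1.5,0,0,0],
    [1,-38,-5.5,1,0,0,0],
    [1,-37.5,-5.5,1.5,0,0,0],
    [1,-38,-5.5,1,0,0,0],
    [1,-37.5,-5.5,1,0,0,0],
    [1,-37.5,-5.5,1.5,0,0,0],
    [1,-38,-5.5,1,0,0,0],
    [1,-37.5,-5.5,1.5,0,0,0],
  ],
)

```text
time_s: 39.82
ee_pos: [0.4791, 0.0477, 0.0767]
orientation: [3.139, -0.0, 1.661]
ft_force: [0.2, 0.2, -0.4]
grip_width: 0.0303
gripper_force: 36.1
```

arm_command(
  plan=[
    [1,0,0,0,0,0,0],
    [1,0,0,0,0,0,0],
    [1,0,0,0,0,0,0],
  ],
)

```text
time_s: 40.07
ee_pos: [0.4795, 0.0495, 0.0763]
orientation: [3.14, -0.001, 1.66]
ft_force: [-0.6, 0.9, -1.2]
grip_width: 0.0304
gripper_force: 36.1
```

arm_command(
  plan=[
    [1,-1,-0.5,16,0,0,0],
    [1,0,0,16,0,0,0],
    [1,0,0,12,0,0,0],
    [1,0,0,3,0,0,0],
    [1,0,0,1.5,0,0,0],
    [1,0,0,0.5,0,0,0],
    [1,0,0,0,0,0,0],
  ],
)

```text
time_s: 40.65
ee_pos: [0.4791, 0.0489, 0.0272]
orientation: [3.14, -0.0, 1.662]
ft_force: [-0.5, -0.6, -0.1]
grip_width: 0.0304
gripper_force: 36.1
```

arm_command(
  plan=[
    [1,0,0,0.5,0,0,0],
    [0.3,0,0,0,0,0,0],
    [0,0,0,0,0,0,0],
    [-0.2,0,0,0,0,0,0],
    [-0.2,0,0,-8,0,0,0],
    [-0.2,0,0,-20,0,0,0],
    [-0.2,0,0,-22,0,0,0],
  ],
)

```text
time_s: 41.23
ee_pos: [0.4771, 0.048, 0.0762]
orientation: [-3.139, -0.0, 1.661]
ft_force: [0.6, -0.6, 0.2]
grip_width: 0.0512
gripper_force: 0.0
```

arm_command(
  plan=[
    [-0.2,34,12,0,0,0,0],
    [-0.2,34,12,0,0,0,0],
    [-0.2,34,12,0,0,0,0],
    [-0.2,34,12,0,0,0,0],
    [-0.2,34,12,0,0,0,0],
    [-0.2,34,12,0,0,0,0],
    [-0.2,34,12,0,0,0,0],
    [-0.2,33.5,12,0,0,0,0],
    [-0.2,34,12,0,0,0,0],
    [-0.2,0,0,0,0,0,0],
  ],
)

```text
time_s: 42.07
ee_pos: [0.56, 0.3687, 0.0769]
orientation: [3.138, -0.004, 1.665]
ft_force: [-0.1, 0.3, 0.9]
grip_width: 0.0511
gripper_force: 0.0
```

arm_command(
  plan=[
    [-0.2,0,0,0,0,0,0],
    [-0.2,0,0,0,0,0,0],
  ],
)

```text
time_s: 42.23
ee_pos: [0.558, 0.3618, 0.0761]
orientation: [-3.141, 0.001, 1.661]
ft_force: [0.4, -0.7, -0.0]
grip_width: 0.0516
gripper_force: 0.0
```

```bash
python3 look.py; python3 topj.py; python3 -c "
from h import *
pick(5); print(slot(5)); place(5,(*J[5],.014,1.662))"
```

```text
42.2833 [0.558  0.3612 0.0762] [-3.1412e+00  5.0000e-04  1.6604e+00] 0.0511858871067973
dark 324 266 29.3 2400.0 [0.5596 0.3649 0.037 ]
stock [[0.6, -0.1, 0.028], [0.603, -0.118, 0.028], [0.516, -0.127, 0.028], [0.514, -0.108, 0.028]] expect centre [ 0.557 -0.114] got [ 0.558 -0.113  0.028]
stock centre sq 0.0466 -0.0095 yaw [np.float64(0.102), np.float64(-1.452), np.float64(-3.042), np.float64(1.687)]
padjar 296.5 256.0 5.6 75.5 sq -0.0164 0.1586
padjar 309.7 254.8 5.3 70.5 sq -0.0174 0.1236
padjar 322.2 253.2 5.3 72.5 sq -0.017 0.0904
padjar 335.8 251.8 5.3 75.0 sq -0.0175 0.0543
padjar 348.2 250.2 5.5 66.0 sq -0.0173 0.0209
padjar 276.0 206.5 10.1 150.0 sq 0.1225 0.1984
[[-0.2,1,0.5,1.5,0,0,-0.002],[-0.2,0,0,21,0,0,0],[-0.2,0,0,21,0,0,0],[-0.2,0,0,21,0,0,0]]
end [0.5587 0.3619 0.0119] [3.142 0.    1.662] 4
[0.47578486 0.08207744]
[[1,0,0,-35.5,0,0,0],[1,0,0,-35.5,0,0,0],[1,-34,-13.5,1,0,0,0],[1,-34,-13.5,1.5,0,0,0],[1,-33.5,-13.5,1,0,0,0],[1,-34,-13.5,1.5,0,0,0],[1,-34,-13.5,1,0,0,0],[1,-34,-13.5,1.5,0,0,0],[1,-34,-13.5,1,0,0,0],[1,-33.5,-13.5,1.5,0,0,0]]
[[1,0,0,15.5,0,0,0],[1,0,0,15.5,0,0,0],[1,0,0,15.5,0,0,0]]
end [0.4758 0.0823 0.0285] [3.142 0.    1.662] 13
```

arm_command(
  plan=[
    [-0.2,2,1,21,0,0,0],
    [-0.2,0,0,20,0,0,0],
    [-0.2,0,0,20,0,0,0],
    [0,0,0,0,0,0,0],
    [1,0,0,0,0,0,0],
    [1,0,0,0,0,0,0],
    [1,0,0,0,0,0,0],
    [1,0,0,0,0,0,0],
  ],
)

```text
time_s: 43.05
ee_pos: [0.5603, 0.3648, 0.0168]
orientation: [3.139, -0.001, 1.661]
ft_force: [0.4, -0.8, -0.0]
grip_width: 0.03
gripper_force: 35.8
```

arm_command(
  plan=[
    [1,0,0,-35.5,0,0,0],
    [1,0,0,-35.5,0,0,0],
    [1,-34,-13.5,1,0,0,0],
    [1,-34,-13.5,1.5,0,0,0],
    [1,-33.5,-13.5,1,0,0,0],
    [1,-34,-13.5,1.5,0,0,0],
    [1,-34,-13.5,1,0,0,0],
    [1,-34,-13.5,1.5,0,0,0],
    [1,-34,-13.5,1,0,0,0],
    [1,-33.5,-13.5,1.5,0,0,0],
  ],
)

```text
time_s: 43.88
ee_pos: [0.4761, 0.0833, 0.0771]
orientation: [3.139, -0.0, 1.661]
ft_force: [1.0, -0.7, 0.5]
grip_width: 0.0304
gripper_force: 35.9
```

arm_command(
  plan=[
    [1,0,0,0,0,0,0],
    [1,0,0,0,0,0,0],
    [1,0,0,0,0,0,0],
  ],
)

```text
time_s: 44.13
ee_pos: [0.4772, 0.085, 0.0771]
orientation: [3.139, -0.001, 1.66]
ft_force: [-0.5, 0.5, 0.2]
grip_width: 0.0303
gripper_force: 35.9
```

arm_command(
  plan=[
    [1,-2,-1,16,0,0,0],
    [1,0,0,16,0,0,0],
    [1,0,0,12,0,0,0],
    [1,0,0,3,0,0,0],
    [1,0,0,1.5,0,0,0],
    [1,0,0,0.5,0,0,0],
    [1,0,0,0,0,0,0],
  ],
)

```text
time_s: 44.72
ee_pos: [0.4761, 0.0832, 0.0277]
orientation: [3.14, -0.0, 1.662]
ft_force: [-0.3, -0.5, -0.2]
grip_width: 0.0307
gripper_force: 35.9
```

arm_command(
  plan=[
    [1,0,0,0.5,0,0,0],
    [0.3,0,0,0,0,0,0],
    [0,0,0,0,0,0,0],
    [-0.2,0,0,0,0,0,0],
    [-0.2,0,0,-8,0,0,0],
    [-0.2,0,0,-20,0,0,0],
    [-0.2,0,0,-22,0,0,0],
  ],
)

```text
time_s: 45.3
ee_pos: [0.4741, 0.0823, 0.0767]
orientation: [-3.139, -0.0, 1.661]
ft_force: [1.4, 0.1, 0.2]
grip_width: 0.0512
gripper_force: 0.0
```

arm_command(
  plan=[
    [-0.2,30,0,-15,0,0,0],
    [-0.2,38,0,-15,0,0,0],
    [-0.2,38,0,-15,0,0,0],
    [-0.2,38,0,-15,0,0,0],
    [-0.2,38,0,-15,0,0,0],
    [-0.2,0,0,0,0,0,0],
    [-0.2,0,0,0,0,0,0],
    [-0.2,0,0,0,0,0,0],
  ],
)

```text
time_s: 45.97
ee_pos: [0.4585, 0.2636, 0.1517]
orientation: [3.141, 0.0, 1.662]
ft_force: [-0.4, 0.4, -0.1]
grip_width: 0.0511
gripper_force: 0.0
```

```bash
python3 topj.py
python3 - <<'E'
from h import *
print(status.get_state()["time_s"])
t=snapshot("top")["color"]; cv2.imwrite("pics/t2.png",cv2.resize(t[190:310,240:440],None,fx=4,fy=4,interpolation=2)[...,::-1])
plan([(.5,.05,.2,2.5,40),(.557,-.113,.2,3.232,38)],-.5,turn=.115)
E
```

```text
stock centre sq 0.0466 -0.0095 yaw [np.float64(0.102), np.float64(-1.452), np.float64(-3.042), np.float64(1.687)]
padjar 283.7 257.4 5.7 80.5 sq -0.0161 0.1924
padjar 296.5 256.0 5.6 75.5 sq -0.0164 0.1586
padjar 309.8 254.8 5.3 71.5 sq -0.0173 0.1234
padjar 322.0 253.1 5.2 71.5 sq -0.0169 0.0908
padjar 335.8 251.8 5.3 74.0 sq -0.0175 0.0543
padjar 348.0 250.0 5.4 65.5 sq -0.0167 0.0215
padjar 275.5 207.0 9.7 157.0 sq 0.1213 0.1999
46.0167
[[-0.5,-27,3,-6,0,0,-0.105],[-0.5,-27,0,-6,0,0,-0.105],[-0.5,-27,-3,-6.5,0,0,-0.105],[-0.5,-26.5,-5.5,-6,-0.001,0,-0.105],[-0.5,-25.5,-8.5,-6,0,0,-0.105],[-0.5,-24.5,-11,-6,0,0,-0.105],[-0.5,-23.5,-13.5,-6,0,0,-0.105],[-0.5,-22,-16,-6.5,0,0,-0.105],[-0.5,-20.5,-14,0,0,0,-0.105],[-0.5,-19,-15.5,0,0,0,-0.104]]
[[-0.5,-17,-18,0,0,0,-0.105],[-0.5,-15,-19.5,0,0,0,-0.104],[-0.5,-13.5,-21,0,0,0,-0.105],[-0.5,-10.5,-22,0,0,0,-0.105],[-0.5,-8.5,-23,0.5,0,0,-0.104]]
end [ 0.5569 -0.1128  0.1998] [-3.141  0.    -3.052] 15
```

View pics/t2.png

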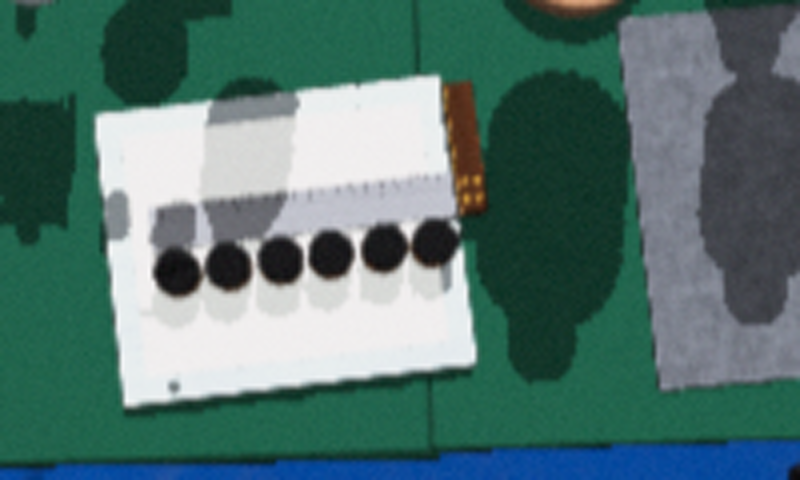

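The top view shows all six jars in one straight row along the blade, with measured gaps of 1–4 mm and the stock tight on the pad's right end. Next: grip the square, slide it away from the jars, lift it and carry it back.

arm_command(
  plan=[
    [-0.2,-27,3,-6,0,0,-0.105],
    [-0.2,-27,0,-6,0,0,-0.105],
    [-0.2,-27,-3,-6.5,0,0,-0.105],
    [-0.2,-26.5,-5.5,-6,0,0,-0.105],
    [-0.2,-25.5,-8.5,-6,0,0,-0.105],
    [-0.2,-24.5,-11,-6,0,0,-0.105],
    [-0.2,-23.5,-13.5,-6,0,0,-0.105],
    [-0.2,-22,-16,-6.5,0,0,-0.105],
    [-0.2,-20.5,-14,0,0,0,-0.105],
    [-0.2,-19,-15.5,0,0,0,-0.104],
  ],
)

```text
time_s: 46.9
ee_pos: [0.5168, 0.0021, 0.2006]
orientation: [3.142, 0.0, 2.712]
ft_force: [-0.1, 1.2, -0.3]
grip_width: 0.0513
gripper_force: 0.0
```

arm_command(
  plan=[
    [-0.2,-17,-18,0,0,0,-0.105],
    [-0.2,-15,-19.5,0,0,0,-0.104],
    [-0.2,-13.5,-21,0,0,0,-0.105],
    [-0.2,-10.5,-22,0,0,0,-0.105],
    [-0.2,-8.5,-23,0,0,0,-0.104],
    [-0.2,0,0,0,0,0,0],
    [-0.2,0,0,0,0,0,0],
  ],
)

```text
time_s: 47.48
ee_pos: [0.5568, -0.1135, 0.1998]
orientation: [3.141, -0.001, -3.056]
ft_force: [-0.0, 0.8, -0.7]
grip_width: 0.051
gripper_force: 0.0
```

Run:
```python
from h import *
st=status.get_state(); s=wrist(); print(st["ee_pos"],st["orientation"])
b,P=stock(s,.028,(200,80,420,420)); d=P[:,:2]-O; print(b.round(1).tolist(),(d@EX).round(4),(d@EY).round(4))
plan([(.562,-.1137,.08,3.2325,30),(.562,-.1137,.0185,3.2325,21)],-.2)
```

```text
[ 0.55680909 -0.11345249  0.19975264] [ 3.14082049e+00 -1.14980057e-03 -3.05560278e+00]
[[308.0, 170.0], [329.0, 170.0], [329.0, 266.0], [308.0, 266.0]] [0.0004 0.0005 0.0888 0.0887] [-0.0187 -0.0004 -0.0003 -0.0199]
[[-0.2,-1,-0.5,24,0,0,-0.001],[-0.2,-1,-0.5,24,0,0,0],[-0.2,-1,0,24,0.001,-0.001,-0.001],[-0.2,-1.5,-0.5,24,0,0,-0.001],[-0.2,-1,-0.5,24,0,0,-0.001],[-0.2,0,0,20.5,0,0,0],[-0.2,0,0,20.5,0,0,0],[-0.2,0,0,20.5,0,0,0]]
end [ 0.5622 -0.1138  0.0184] [ 3.142 -0.    -3.05 ] 8
```

arm_command(
  plan=[
    [-0.2,-1,-0.5,24,0,0,-0.001],
    [-0.2,-1,-0.5,24,0,0,0],
    [-0.2,-1,0,24,0,0,-0.001],
    [-0.2,-1.5,-0.5,24,0,0,-0.001],
    [-0.2,-1,-0.5,24,0,0,-0.001],
    [-0.2,0,0,20.5,0,0,0],
    [-0.2,0,0,20.5,0,0,0],
    [-0.2,0,0,20.5,0,0,0],
    [-0.2,0,0,0,0,0,0],
    [-0.2,0,0,0,0,0,0],
  ],
)

```text
time_s: 48.37
ee_pos: [0.5617, -0.1119, 0.0183]
orientation: [3.14, -0.003, -3.046]
ft_force: [0.6, -0.0, 0.5]
grip_width: 0.0512
gripper_force: 0.0
```

arm_command(
  plan=[
    [0.2,0,0,0,0,0,0],
    [0.4,0,0,0,0,0,0],
    [1,0,0,0,0,0,0],
    [1,0,0,0,0,0,0],
    [1,0,0,0,0,0,0],
    [1,0,0,0,0,0,0],
    [1,0,0,0,0,0,0],
  ],
  grip_force=60,
)

```text
time_s: 48.95
ee_pos: [0.565, -0.1135, 0.0206]
orientation: [-3.14, 0.003, -3.047]
ft_force: [-0.2, -2.3, 7.2]
grip_width: 0.0177
gripper_force: 61.3
```

arm_command(
  plan=[
    [1,-2,-0.5,0,0,0,0],
    [1,-3,-0.5,0,0,0,0],
    [1,-4,0,-0.5,0,0,0],
    [1,-4,0,-1,0,0,0],
    [1,-2,0,-5,0,0,0],
    [1,0,0,-15,0,0,0],
    [1,0,0,-25,0,0,0],
    [1,0,0,-30,0,0,0],
    [1,0,0,-25,0,0,0],
    [1,0,0,0,0,0,0],
  ],
)

```text
time_s: 49.78
ee_pos: [0.5821, -0.1129, 0.1262]
orientation: [-3.14, 0.009, -3.046]
ft_force: [1.9, -0.9, -1.9]
grip_width: 0.0178
gripper_force: 60.2
```

```bash
python3 topj.py 2>&1 | grep padjar
python3 - <<'E'
from h import *
st=status.get_state(); print(st["ee_pos"],st["orientation"])
q=R.from_euler("xyz",[np.pi,0,1.52])*R.from_rotvec([.048,0,0])
mat=np.array([[.3916,-.2405],[.649,-.2275],[.6584,-.3839],[.4008,-.3999]]); print(mat.mean(0))
T=(.422,-.331)
plan([(.50,-.19,.13,2.6,25),(.425,-.31,.13,1.7,25),(*T,.10,0,25,q),(*T,.030,0,18,q)],1)
E
```

```text
[ 0.58107352 -0.11277876  0.12373465] [-3.14030784  0.00631988 -3.04626536]
[ 0.52495 -0.31295]
[[1,11,-8.5,-1,0,0.001,0.08],[1,10.5,-9.5,-0.5,0,0.001,0.079],[1,9.5,-10.5,-1,0,0,0.08],[1,8.5,-11,-1,0,0.001,0.079],[1,7.5,-11.5,-0.5,0,0.001,0.08],[1,7,-12.5,-1,0.001,0.001,0.08],[1,6,-12.5,-0.5,0,0.001,0.079],[1,4.5,-13,-1,0,0,0.08],[1,0,-14,0,0,0,0.09],[1,-1,-14.5,0,0,0,0.09]]
[[1,-2,-14,0,0,0,0.09],[1,-3.5,-13.5,0,0,0,0.09],[1,-5,-13.5,0,0,0,0.09],[1,-6,-12.5,0,0,0,0.09],[1,-7,-12.5,0,0,0,0.09],[1,-8,-11.5,0,0,0,0.09],[1,-9,-11,0,0,0,0.09],[1,-10.5,-10,0,0,0.001,0.09],[1,-6.5,-2,10,0.016,0.001,0.06],[1,-7,-1,10,0.016,0.002,0.06]]
[[1,-7,-1,10,0.016,0.001,0.06],[1,0,1,17.5,0,0,0],[1,0,1,17.5,0,0,0],[1,0,0.5,17.5,0,0,0],[1,0,1,17.5,0,0,0]]
end [ 0.4219 -0.331   0.03  ] [-3.094 -0.     1.52 ] 25
```

The row is unchanged (to be checked again once the arm is clear). Replanning the carry so the blade ends up better aligned with the mat.

Run:
```python
from h import *
q=R.from_euler("xyz",[np.pi,0,1.60])*R.from_rotvec([.048,0,0])
T=(.421,-.335)
plan([(.50,-.19,.13,2.6,25),(.425,-.31,.13,1.7,25),(*T,.10,0,25,q),(*T,.030,0,18,q)],1)
```

```text
[[1,11,-8.5,-1,0,0.001,0.08],[1,10.5,-9.5,-0.5,0,0.001,0.079],[1,9.5,-10.5,-1,0,0,0.08],[1,8.5,-11,-1,0,0.001,0.079],[1,7.5,-11.5,-0.5,0,0.001,0.08],[1,7,-12.5,-1,0.001,0.001,0.08],[1,6,-12.5,-0.5,0,0.001,0.079],[1,4.5,-13,-1,0,0,0.08],[1,0,-14,0,0,0,0.09],[1,-1,-14.5,0,0,0,0.09]]
[[1,-2,-14,0,0,0,0.09],[1,-3.5,-13.5,0,0,0,0.09],[1,-5,-13.5,0,0,0,0.09],[1,-6,-12.5,0,0,0,0.09],[1,-7,-12.5,0,0,0,0.09],[1,-8,-11.5,0,0,0,0.09],[1,-9,-11,0,0,0,0.09],[1,-10.5,-10,0,0,0.001,0.09],[1,-12,-3.5,15,0.024,0.001,0.05],[1,-12.5,-2.5,15,0.024,0.001,0.05]]
[[1,0,1,17.5,0,0,0],[1,0,0.5,17.5,0,0,0],[1,0,1,17.5,0,0,0],[1,0,1,17.5,0,0,0]]
end [ 0.4212 -0.3352  0.03  ] [-3.094 -0.     1.6  ] 24
```

arm_command(
  plan=[
    [1,11,-8.5,-1,0,0.001,0.08],
    [1,10.5,-9.5,-0.5,0,0.001,0.08],
    [1,9.5,-10.5,-1,0,0,0.08],
    [1,8.5,-11,-1,0,0.001,0.08],
    [1,7.5,-11.5,-0.5,0,0.001,0.08],
    [1,7,-12.5,-1,0,0.001,0.08],
    [1,6,-12.5,-0.5,0,0.001,0.08],
    [1,4.5,-13,-1,0,0,0.077],
    [1,0,-14,0,0,0,0.09],
    [1,-1,-14.5,0,0,0,0.09],
  ],
)

```text
time_s: 50.67
ee_pos: [0.481, -0.2136, 0.1258]
orientation: [-3.138, -0.007, 2.416]
ft_force: [0.2, -0.9, -2.0]
grip_width: 0.0178
gripper_force: 60.2
```

arm_command(
  plan=[
    [1,-2,-14,0,0,0,0.09],
    [1,-3.5,-13.5,0,0,0,0.09],
    [1,-5,-13.5,0,0,0,0.09],
    [1,-6,-12.5,0,0,0,0.09],
    [1,-7,-12.5,0,0,0,0.09],
    [1,-8,-11.5,0,0,0,0.09],
    [1,-9,-11,0,0,0,0.09],
    [1,-10.5,-10,0,0,0,0.09],
    [1,-12,-3.5,15,0.024,0.001,0.05],
    [1,-12.5,-2.5,15,0.024,0.001,0.05],
  ],
)

```text
time_s: 51.5
ee_pos: [0.4174, -0.3351, 0.0967]
orientation: [-3.087, -0.001, 1.597]
ft_force: [0.1, 0.8, -2.8]
grip_width: 0.0178
gripper_force: 60.2
```

arm_command(
  plan=[
    [1,0,1,17.5,0,0,0],
    [1,0,0.5,17.5,0,0,0],
    [1,0,1,17.5,0,0,0],
    [1,0,1,17.5,0,0,0],
    [1,0,0,0,0,0,0],
    [1,0,0,0,0,0,0],
  ],
)

```text
time_s: 52.0
ee_pos: [0.4165, -0.3334, 0.0258]
orientation: [-3.085, -0.004, 1.6]
ft_force: [0.7, 0.1, -2.7]
grip_width: 0.0176
gripper_force: 60.2
```

arm_command(
  plan=[
    [1,0,0,6,0,0,0],
    [1,0,0,3,0,0,0],
    [1,0,0,0,0,0,0],
  ],
)

```text
time_s: 52.25
ee_pos: [0.4183, -0.3351, 0.0204]
orientation: [-3.09, -0.0, 1.6]
ft_force: [-3.0, 2.7, 8.9]
grip_width: 0.0179
gripper_force: 61.4
```

arm_command(
  plan=[
    [1,0,0,-1,0,0,0],
    [0.3,0,0,0,0,0,0],
    [0,0,0,0,0,0,0],
    [-0.2,0,0,0,0,0,0],
    [-0.2,0,0,0,0,0,0],
    [-0.2,0,0,-10,0,0,0],
    [-0.2,0,0,-30,0,0,0],
    [-0.2,0,0,-38,0,0,0],
    [-0.2,0,0,-38,0,0,0],
    [-0.2,0,0,-38,0,0,0],
  ],
)

```text
time_s: 53.08
ee_pos: [0.4256, -0.3343, 0.1755]
orientation: [-3.088, -0.001, 1.6]
ft_force: [0.5, -0.7, 0.2]
grip_width: 0.0512
gripper_force: 0.0
```

arm_command(
  plan=[
    [-0.2,0,15,-38,-0.024,0,0],
    [-0.2,0,30,-38,-0.024,0,0],
    [-0.2,0,0,0,0,0,0],
    [-0.2,0,0,0,0,0,0],
  ],
)

```text
time_s: 53.42
ee_pos: [0.4715, -0.3342, 0.2453]
orientation: [-3.141, 0.002, 1.601]
ft_force: [-0.5, 0.6, 0.0]
grip_width: 0.0511
gripper_force: 0.0
```

```bash
python3 topj.py 2>/dev/null|grep padjar
python3 - <<'E'
from h import *
st=status.get_state(); s=wrist(); print(st["time_s"],st["ee_pos"],st["orientation"])
mat=np.array([.525,-.313]); c,n=np.cos(.056),np.sin(.056)
b,P=stock(s,.027); d=P[:,:2]-mat; print(b.round(0).tolist(),P.round(4).tolist(),"mat frame",(d@[c,n]).round(4),(d@[-n,c]).round(4))
t=snapshot("top")["color"]; A=cv2.resize(t[190:310,240:480],None,fx=3,fy=3,interpolation=2); B=cv2.resize(s["color"],(320,240)); o=np.zeros((600,720,3),np.uint8); o[:360]=A; o[360:,:320]=B; cv2.imwrite("pics/fin.png",o[...,::-1])
E
```

```text
53.4667 [ 0.46990368 -0.33347018  0.24315262] [-3.13706170e+00 -2.26083819e-04  1.60041593e+00]
[[259.0, 159.0], [279.0, 158.0], [283.0, 245.0], [263.0, 246.0]] [[0.408, -0.2827, 0.027], [0.4277, -0.2814, 0.027], [0.4312, -0.3698, 0.027], [0.4102, -0.3713, 0.027]] mat frame [-0.1151 -0.0954 -0.0968 -0.1179] [ 0.0368  0.037  -0.0515 -0.0518]
```

View pics/fin.png

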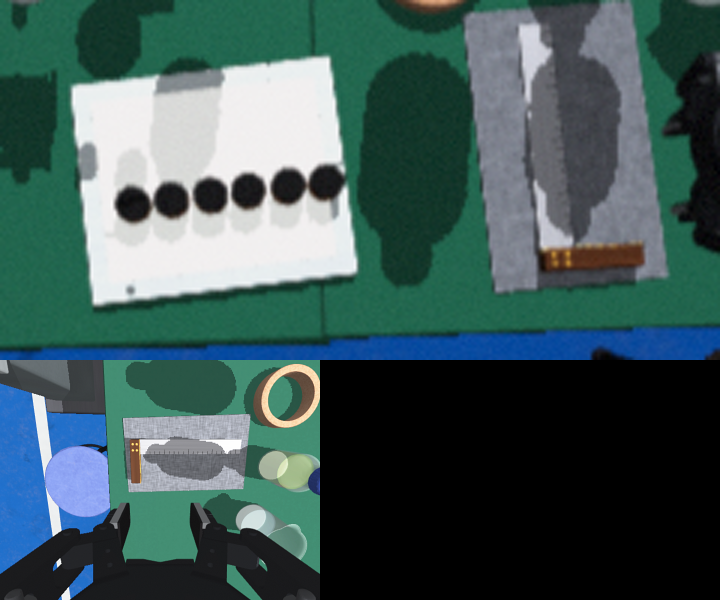

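The composite shows the jars in a straight row on the pad and the square lying on its mat, all corners inside, with the gripper clear of everything. Handing in.

```bash
python3 -c "
from workcell import workorder
print(workorder.hand_in())"
```

```text
the job is handed in; nothing more can be done
None
```

I handed the job in at about 53 s of robot time. All six jars stand in a straight row on the pad and the square is back flat on its mat. The square was knocked aside once, so I reset it before placing any jars. The hand-in gave no verdict, and I checked the row only by eye after lifting the square away.

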